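# Stand the fallen carton up in front of its match

### The job

A carton has fallen flat on the display ledge with a jar on top of it: first take the jar off and set it down upright in the low tray with the other jars. Then stand the carton up on one of its long thin edges on the ledge and leave it directly in front of the standing carton of the same size, upright, lined up with it and up against its face. Do not drop the jar, and leave all the other goods where they are.

Things in the scene. Friction and masses are not known exactly. Their poses are not given: they have to be found in the camera images.
- ledge: Fixed plywood display step on the table, 206 mm deep (x) by 480 mm wide (y), flat deck 75 mm above the table. Origin: on the table, under the ledge; x points from the open front edge (at x = -100 mm) to a fixed back fence whose front face is at x = +96 mm and which rises 60 mm above the deck. The deck board is 18 mm thick; the panels below it are set back at least 55 mm from the front edge.
- carton: Fallen brown cardboard carton with pale printed panels, 130 x 190 x 44 mm, about 0.35 kg, lying flat on the ledge with one long side hanging 34 to 48 mm out over the front edge. Origin: centre of the face it lies on; x along its 130 mm side (pointing to the fence at the start, give or take the yaw), y along its 190 mm side, z along its 44 mm thickness (up at the start). The jar stands on it.
- carton_mid (a point): Centre of the fallen carton's volume (22 mm along its z from the origin).
- match: Loose standing carton of the same size as the fallen one, on its long thin edge on the ledge with its back to the fence: 44 mm thick (x), 190 mm wide (y), 130 mm high (z). At the left or right end of the ledge. Origin: middle of the lower edge of its back face; z up, x points to the fence, so its front face is at x = -44 mm.
- tall: Bystander at the other end of the ledge: standing carton 44 mm thick, 130 mm wide and 205 mm high, narrower and taller than the other two. Origin: middle of the lower edge of its back face; z up, x to the fence.
- jar: Closed glass jar with label and metal lid standing on the fallen carton, 64 mm diameter (up to 85 mm high; lid 60 mm diameter), 110 mm high, about 0.4 kg. Origin: centre of its underside, z up.
- tray: Fixed green open plastic tray on the table left of the ledge, 300 mm (x) by 200 mm (y), walls 6 mm thick and 60 mm high, inner floor about 6 mm above the table. Origin: centre of its underside. The other two jars stand near its +x end (x about +90 mm); the rest of it is free.
- jar_b: Bystander jar in the tray, same size as the jar; origin at the centre of its underside, z up.
- jar_c: Bystander jar in the tray, same size as the jar; origin at the centre of its underside, z up.
- tin_a: Bystander tin on the table, 74 mm diameter, 108 mm high; origin at the centre of its underside.
- tin_b: Bystander tin on the table, 74 mm diameter, 108 mm high; origin at the centre of its underside.
- spray: Bystander white bottle on the table, 60 mm diameter, 170 mm high; origin at the centre of its underside.
Not all that is in view belongs to the job. What is shaped like the carton but purple is not meant.

How it is judged (in metres and radians):
On the way, in this order (a step that is already met when the one before it is completed fails the run):
1. the jar stands upright in the tray, released (x of jar in the frame of tray between -0.125 and 0.125 m and y of jar in the frame of tray between -0.075 and 0.075 m and z of jar in the frame of tray below 0.012 m and angle between jar's own z axis and vertical below 0.1 rad and contact force between the fingers and jar below 0.1 N and linear speed of jar below 0.03 m/s), for 0.2 s.
2. the carton stands on a long thin edge on the ledge (angle between carton's own z axis and vertical between 1.3208 and 1.8208 rad and angle between carton's own y axis and vertical between 1.4708 and 1.6708 rad and z of carton_mid in the frame of ledge between 0.125 and 0.155 m), for 0.2 s.
At the end, for the whole second after the job is handed in: Jar released, upright (6 deg) on the tray floor. Carton at rest on a long thin edge on the ledge, upright within 5 deg, parallel to the matching carton within 6 deg, its face within 10 mm of it and within 20 mm sideways; matching carton upright, within 20 mm of its place (x of jar in the frame of tray between -0.125 and 0.125 m and y of jar in the frame of tray between -0.075 and 0.075 m and z of jar in the frame of tray below 0.012 m and angle between jar's own z axis and vertical below 0.1 rad and contact force between the fingers and jar below 0.1 N and angle between carton's own z axis and vertical between 1.4808 and 1.6608 rad and angle between carton's own y axis and vertical between 1.5108 and 1.6308 rad and x of carton_mid in the frame of match between -0.076 and -0.058 m and y of carton_mid in the frame of match between -0.02 and 0.02 m and z of carton_mid in the frame of match between 0.057 and 0.073 m and angle between the z axis of carton and the x axis of match, either way round below 0.1 rad and angle between match's own z axis and vertical below 0.09 rad and linear speed of each of carton, jar below 0.02 m/s and distance of match from where it was at the start of the episode below 0.02 m); the robot touches nothing.
It fails at once if the jar is dropped, thrown or knocked over (angle between jar's own z axis and vertical above 0.7 rad or (linear speed of jar above 0.6 m/s and contact force between the fingers and jar below 0.1 N)).
It fails at once if the carton falls off the ledge (height (world z) of carton_mid below 0.06 m).
It fails at once if the matching carton is knocked over (angle between match's own z axis and vertical above 0.4 rad).
It fails at once if another carton, jar, tin or bottle is moved by more than 30 mm or knocked over (distance of any of tall, jar_b, jar_c, tin_a, tin_b, spray from where it was at the start of the episode above 0.03 m or angle between any of tall, jar_b, jar_c, tin_a, tin_b, spray's own z axis and vertical above 0.4 rad).
It also fails if it takes over 72 s, if anything falls off the work surface, if the arm or the gripper's body presses on something with over 40 N, if the wrist force passes 120 N, or if a joint passes its speed limit or range.

### The arm

A 6-joint arm with a two-finger parallel gripper is mounted at the origin on the work surface. World frame = base frame: x ahead of the robot, y to its left, z up, the work surface at z = 0. Lengths are in m, angles in degrees, forces in N, time in s.
With the tool pointing down it reaches from about 0.4 to 0.825 m from the base axis. Payload 7 kg.
Tool frame: the origin (TCP) lies midway between the tips of the shut fingers; the grasp point (between the pads) lies 19 mm behind it; z points along the fingers, y is the line along which they close (so a half turn about z gives the same grasp; the last joint's range is limited). The gripper opens to 88 mm and grips with 3 to 60 N. Pads are 19 mm wide; open, the fingers measure 130 mm over their backs; the gripper's body (78 mm by 193 mm) begins 47 mm behind the grasp point.
Start: joints at [-57.92, 20.546, 0.682, 0, -70.136, -16.507], TCP at [0.181, -0.65, 0.227] pointing down, gripper open.
Joint ranges: [-176.03, 176.03], [-82.01, 121.73], [-58.28, 71.71], [-173.87, 95.51], [-174.79, -0.11], [-173.66, 173.66]. Speed limits (degrees/s): [136.94, 136.94, 172.46, 180, 180, 180].

### API

Orientations are given as [roll, pitch, yaw] about the fixed x, y, z axes, in that order (R = Rz(yaw) Ry(pitch) Rx(roll)).
In Python, from plant import r gives the robot as it stands. The module is installed in compiled form; this text tells all that it offers.
- The arm moves only by the tool play_rows, never from a script. Its argument "rows" is a list of rows, each an object with "slide": the shift along the tool's x, y, z as a fraction of full scale, a list of three; "delta_rot": the turn, a rotation vector about the tool's x, y, z as a fraction of full scale, a list of three; "fingers": the opening, from -1 (shut) to 1 (fully open). In form: [{"slide": [x, y, z], "delta_rot": [rx, ry, rz], "fingers": fingers}, ...]. A call has 1 to 8 rows; each row shifts and turns the commanded pose from where the row before left it, along the tool's axes as they then stand; what a row does not reach is not made up. Full scale, the value 1, is 0.15 m for a shift and 0.08 rad for a turn. A row lasts 1/8 s, in which the tool goes at most 62.5 mm and 10.7 degrees, less where a joint would pass 70% of its speed; a pose out of reach is approached as far as the arm can. A call with a number of a shift or a turn outside -1 to 1 is refused whole. A call with a gripper value outside its range is refused whole. The fingers move at their own pace and stop on an object; "squeeze" is the grip in N (left out, the last holds). Time passes only in rows, so rows that do not move let the fingers close. It gives the time, the measured TCP pose, the force, the opening and the grip force at its end, in the units of the state.
- r.get_state(): the state, without advancing time (a new reading comes with each control period).
- r.capture(name): name is "side" or "top" or "wrist"; returns a dict with "image" (480x640x3 uint8, blue, green, red), "fx", "fy", "cx", "cy" (pixels), "distortion" ([k1, k2, p1, p2, k3] as OpenCV has them; the pictures are not rectified), "R" (3x3) and "t" (3): a world point X has camera coordinates R X + t; the wrist camera has in their place "T_tool_cam" (4x4, takes a point from camera to tool coordinates, whose origin is the TCP and whose axes are the flange's). Camera axes: x right, y down, z forward; pixel columns grow to the right and rows downward; lengths in m; the calibration is good to about 2 mm. A picture is of the moment at which its call begins: read the wrist's pose just before it. There is no depth.
- r.close_job(): hands the job in; it is judged then, once.
The state is a dict: "time_s": time; "joints": joint angles; "qd": joint speeds; "joint_torque": joint torques, N m; "tcp_pos": TCP position; "eef_rot": TCP orientation; "contact_force": force on the tool from outside, world axes, zero at the start; "moment": the same for the moment, N m; "gripper_width": finger opening in m; "gripper_force": force on a finger pad.
Only numpy, scipy, OpenCV 4.12 (cv2) and the standard library are available. Lean on these libraries where they do the work, as an engineer would, in place of code of your own. Each camera call takes 0.05 s, during which the arm holds its last target. There are 200 camera calls.

## Working session

There is one attempt and no reset: what is moved stays moved. The work goes in short steps, Python scripts to look and compute and a tool call to move; the robot and the scene stay as the last step left them, time stands still between calls to the robot, and variables do not carry over. Pictures are saved under pics/ and viewed, at most 10 in all, crops included, and the job is handed in when it is done.

Besides the shell and the picture viewer there is one more tool, called as a command line: name --argument value ..., lists and objects as JSON in quotes. play_rows: Moves the arm, as the interface text tells. Shift numbers are shares of 0.15 m and turn numbers shares of 0.08 rad, none past 1 either way. Its arguments: {"type":"object","properties":{"rows":{"type":"array"},"squeeze":{"type":"number"}},"required":["rows"]}

```bash
mkdir -p pics; cat > h.py <<'E'
import numpy as np, cv2
from scipy.spatial.transform import Rotation as Ro
from plant import r
def cap(name,fn=None):
    s=r.get_state(); c=r.capture(name); 
    K=np.array([[c['fx'],0,c['cx']],[0,c['fy'],c['cy']],[0,0,1]]); d=np.array(c['distortion'],float)
    if 'T_tool_cam' in c:
        T=np.eye(4); T[:3,:3]=Ro.from_euler('xyz',s['eef_rot'],degrees=True).as_matrix(); T[:3,3]=s['tcp_pos']
        M=np.linalg.inv(T@np.array(c['T_tool_cam'])); R,t=M[:3,:3],M[:3,3]
    else: R,t=np.array(c['R']),np.array(c['t'])
    if fn: cv2.imwrite('pics/'+fn+'.png',c['image']); np.savez('pics/'+fn,K=K,d=d,R=R,t=t)
    return c['image'],(K,d,R,t)
def load(fn):
    z=np.load('pics/'+fn+'.npz'); return cv2.imread('pics/'+fn+'.png'),(z['K'],z['d'],z['R'],z['t'])
def ray(cam,uv):
    K,d,R,t=cam; p=cv2.undistortPoints(np.array(uv,float).reshape(-1,1,2),K,d).reshape(-1,2)
    return -R.T@t, np.c_[p,np.ones(len(p))]@R
def onz(cam,uv,z):
    o,v=ray(cam,uv); return o+v*((z-o[2])/v[:,2])[:,None]
def proj(cam,X):
    K,d,R,t=cam; return cv2.projectPoints(np.array(X,float).reshape(-1,3),cv2.Rodrigues(R)[0],t,K,d)[0].reshape(-1,2)
E
python3 - <<'E'
from h import *
for n in('top','side'):
    i,c=cap(n,n+'0'); print(n,-c[2].T@c[3])
print(r.get_state())
E
```

```text
top [ 0.40404415 -0.06140234  1.53858842]
side [0.84091823 0.98433919 0.97131922]
{'time_s': 0.1, 'joints': array([-5.79207999e+01,  2.05861313e+01,  6.40335523e-01, -1.80006290e-02,
       -7.01358689e+01, -1.65079631e+01]), 'qd': array([ 0.0105807 , -0.17648858,  0.13802149,  0.12442856, -0.0247884 ,
        0.02849941]), 'joint_torque': array([-2.10723141e-03, -5.84162521e+01,  2.93751222e+01,  7.01563329e+00,
        1.01491009e-02, -8.18327771e-05]), 'tcp_pos': array([ 0.18106999, -0.64981624,  0.22573906]), 'eef_rot': array([ 1.79916893e+02, -6.98175322e-03, -1.64434886e+02]), 'contact_force': array([ 0.35368724,  0.00143589, -0.02317343]), 'moment': array([-0.02711424, -0.02946012, -0.0206885 ]), 'gripper_force': 0.0, 'gripper_width': 0.08725459539054882}
```

View pics/top0.png

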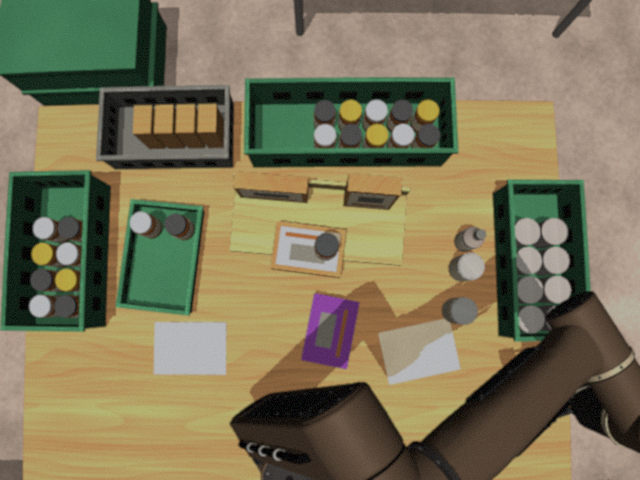

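View pics/side0.png

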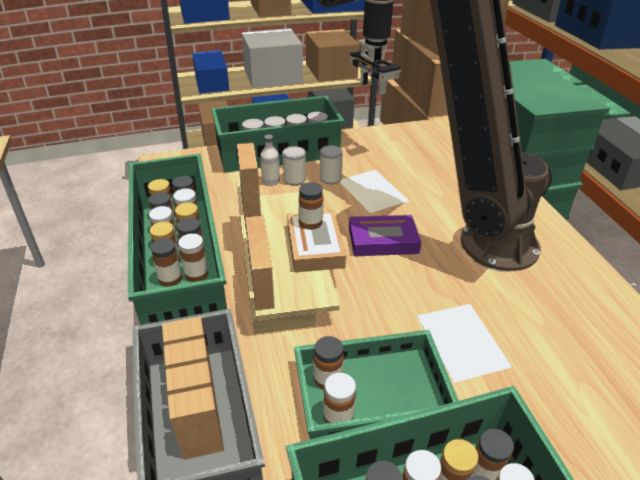

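The top view shows the ledge at u 230–405, v 175–265. The match is at the left end (272,187) and the tall carton at the right (372,190). The fallen carton is at (310,248) with the jar lid at (327,245), and the tray is at (162,255) with two jars at its far end. The side view agrees. Next I'll segment and measure.

```bash
python3 - <<'E'
from h import *
i,c=load('top0')
cv2.imwrite('pics/c1.png',cv2.resize(i[165:285,110:420],None,fx=2.55,fy=2.55,interpolation=cv2.INTER_CUBIC))
hsv=cv2.cvtColor(i,cv2.COLOR_BGR2HSV)
for n,(u,v) in dict(cart=(283,225),wood=(250,240),lid=(327,243),match=(265,181),green=(160,270)).items(): print(n,hsv[v,u])
# first guess from pixel centres
P=lambda u,z:print(u,z,onz(c,[u],z).round(3).tolist())
P((327,243),.229); P((144,222),.116);P((177,224),.116)
for u in [(131,201),(203,206),(191,312),(119,305)]: P(u,.06)
E
```

```text
cart [ 16 101 181]
wood [ 30  84 182]
lid [23 13 78]
match [ 18 135 179]
green [ 70 114 132]
(327, 243) 0.229 [[0.554, -0.094, 0.229]]
(144, 222) 0.116 [[0.629, 0.405, 0.116]]
(177, 224) 0.116 [[0.622, 0.313, 0.116]]
(131, 201) 0.06 [[0.699, 0.464, 0.06]]
(203, 206) 0.06 [[0.682, 0.254, 0.06]]
(191, 312) 0.06 [[0.382, 0.283, 0.06]]
(119, 305) 0.06 [[0.402, 0.489, 0.06]]
```

View pics/c1.png

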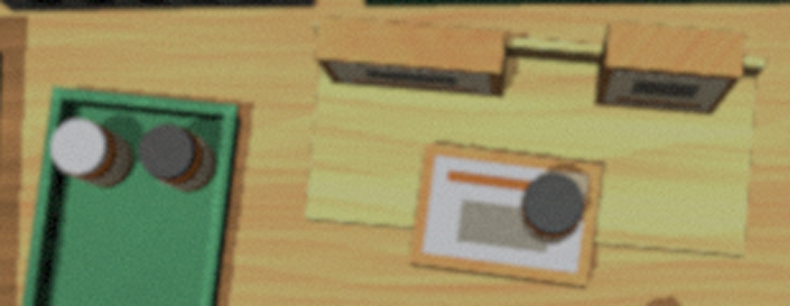

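The crop shows the fallen carton's corners at about (432,145), (604,162), (586,287) and (412,265), in crop pixels. The ledge front edge runs from (306,219) to (745,254), and the match's top face from (320,25) to (506,70).

```bash
python3 - <<'E'
from h import *
i,c=load('top0')
f=lambda L:[(110+(u+.5)/2.55-.5,165+(v+.5)/2.55-.5) for u,v in L]
def show(n,L,z):
    X=onz(c,f(L),z); print(n,X[:,:2].round(4).tolist()); return X
def ang(a,b): return np.degrees(np.arctan2(*(b-a)[[1,0]]))
X=show('carton',[(434,146),(605,163),(587,281),(414,261)],.119)
print('sides',[np.linalg.norm(X[k]-X[k-1]).round(3) for k in range(4)],'yaw',ang(X[1],X[0])-90,ang(X[2],X[3])-90,ang(X[3],X[0]),'ctr',X.mean(0))
L=show('ledge',[(306,219),(745,254)],.075); print('w',np.linalg.norm(L[0]-L[1]),'yaw',ang(L[1],L[0])-90)
M=show('match front top',[(321,60),(504,94)],.205)
M=show('match top',[(321,60),(499,72),(506,32),(321,24)],.205)
lid=show('lid',[(553,204)],.229)
# mask-based
hsv=cv2.cvtColor(i,cv2.COLOR_BGR2HSV)
m=cv2.inRange(hsv,(8,90,120),(20,255,255)); 
n,lab,st,ce=cv2.connectedComponentsWithStats(m)
for k in range(1,n):
    if st[k,4]>60 and 225<ce[k][0]<420 and 165<ce[k][1]<290: 
        q=np.argwhere(lab==k)[:,::-1].astype(np.float32); print(st[k],cv2.minAreaRect(q))
E
```

```text
carton [[0.6253, 0.0308], [0.6059, -0.1504], [0.481, -0.13], [0.5031, 0.0518]]
sides [np.float64(0.124), np.float64(0.182), np.float64(0.127), np.float64(0.183)] yaw -6.1110776416169585 -6.908143089557129 -9.724054608634132 ctr [ 0.55382038 -0.0494572   0.119     ]
ledge [[0.5526, 0.1736], [0.5116, -0.3039]]
w 0.47927685622691013 yaw -4.908643143737635
match front top [[0.7005, 0.1396], [0.6641, -0.0449]]
match top [[0.7005, 0.1396], [0.6866, -0.04], [0.7276, -0.0472], [0.7377, 0.14]]
lid [[0.5503, -0.0924]]
[   34   101   525   225 11118] ((298.92633056640625, 169.54615783691406), (176.64723205566406, 503.42974853515625), 71.947021484375)
[ 180  202  273  115 4426] ((316.66131591796875, 246.11769104003906), (117.10147094726562, 262.2557067871094), 83.82982635498047)
[286 232  31   7 106] ((301.0136413574219, 235.38392639160156), (30.37872314453125, 3.4468166828155518), 6.709837436676025)
```

```bash
cat >> h.py <<'E'
import json,math
def plan(stages,step=.05,rot=.075,start=None):
    """stages: (pos, rotmatrix, fingers[, step]); prints rows, rounded, error carried on"""
    s=r.get_state()
    p,R=start if start else (np.array(s['tcp_pos']),Ro.from_euler('xyz',s['eef_rot'],degrees=True).as_matrix())
    rows=[]
    for st in stages:
        pt,Rt,f=np.array(st[0],float),st[1],st[2]; sp=st[3] if len(st)>3 else step
        n=max(1,math.ceil(np.linalg.norm(pt-p)/sp-.02),math.ceil(np.linalg.norm(Ro.from_matrix(R.T@Rt).as_rotvec())/rot-.02))
        for k in range(n,0,-1):
            sl=(R.T@(pt-p)/k/.15).round(2); w=(Ro.from_matrix(R.T@Rt).as_rotvec()/k/.08).round(2)
            p=p+R@sl*.15; R=R@Ro.from_rotvec(w*.08).as_matrix(); rows.append((sl+0,w+0,f))
    for k in range(0,len(rows),8):
        print('['+','.join('{"slide":%s,"delta_rot":%s,"fingers":%g}'%(json.dumps(a.tolist()),json.dumps(b.tolist()),f) for a,b,f in rows[k:k+8])+']')
    print('end',p.round(4),Ro.from_matrix(R).as_euler('xyz',degrees=True).round(1)); return p,R
def tool(yaw,tilt):
    "tool down with closing line along ledge x (yaw=-90+ledge yaw), tilted forward by tilt deg"
    return (Ro.from_euler('xyz',[180,0,yaw],degrees=True)*Ro.from_rotvec([np.radians(tilt),0,0])).as_matrix()
E
python3 - <<'E'
from h import *
Q=tool(-97,0)
plan([([.551,-.093,.31],Q,1)])
E
```

```text
[{"slide":[-0.21, 0.18, -0.03],"delta_rot":[0.0, 0.0, -0.92],"fingers":1},{"slide":[-0.22, 0.17, -0.04],"delta_rot":[0.0, 0.0, -0.92],"fingers":1},{"slide":[-0.24, 0.15, -0.03],"delta_rot":[0.0, 0.0, -0.92],"fingers":1},{"slide":[-0.25, 0.13, -0.04],"delta_rot":[0.0, 0.0, -0.92],"fingers":1},{"slide":[-0.25, 0.11, -0.03],"delta_rot":[0.0, 0.0, -0.92],"fingers":1},{"slide":[-0.26, 0.09, -0.04],"delta_rot":[0.0, 0.0, -0.92],"fingers":1},{"slide":[-0.27, 0.08, -0.03],"delta_rot":[0.0, 0.0, -0.92],"fingers":1},{"slide":[-0.27, 0.05, -0.04],"delta_rot":[0.0, 0.0, -0.92],"fingers":1}]
[{"slide":[-0.28, 0.04, -0.03],"delta_rot":[0.0, 0.0, -0.92],"fingers":1},{"slide":[-0.28, 0.01, -0.04],"delta_rot":[0.0, 0.0, -0.92],"fingers":1},{"slide":[-0.28, -0.01, -0.03],"delta_rot":[0.0, 0.0, -0.92],"fingers":1},{"slide":[-0.28, -0.03, -0.04],"delta_rot":[0.0, 0.0, -0.92],"fingers":1},{"slide":[-0.27, -0.04, -0.03],"delta_rot":[0.0, 0.0, -0.92],"fingers":1},{"slide":[-0.27, -0.07, -0.04],"delta_rot":[0.0, 0.01, -0.92],"fingers":1},{"slide":[-0.27, -0.08, -0.03],"delta_rot":[0.01, 0.0, -0.92],"fingers":1},{"slide":[-0.25, -0.11, -0.04],"delta_rot":[0.0, 0.01, -0.91],"fingers":1}]
end [ 0.5514 -0.0937  0.3103] [180.  -0. -97.]
```

play_rows --rows '[{"slide": [-0.21,0.18,-0.03],"delta_rot": [0,0,-0.92],"fingers": 1},{"slide": [-0.22,0.17,-0.04],"delta_rot": [0,0,-0.92],"fingers": 1},{"slide": [-0.24,0.15,-0.03],"delta_rot": [0,0,-0.92],"fingers": 1},{"slide": [-0.25,0.13,-0.04],"delta_rot": [0,0,-0.92],"fingers": 1},{"slide": [-0.25,0.11,-0.03],"delta_rot": [0,0,-0.92],"fingers": 1},{"slide": [-0.26,0.09,-0.04],"delta_rot": [0,0,-0.92],"fingers": 1},{"slide": [-0.27,0.08,-0.03],"delta_rot": [0,0,-0.92],"fingers": 1},{"slide": [-0.27,0.05,-0.04],"delta_rot": [0,0,-0.92],"fingers": 1}]'

```text
time_s: 1.1
tcp_pos: [0.3667, -0.3713, 0.2684]
eef_rot: [180.0, 0.0, -130.6]
contact_force: [0.3, -0.4, 0.4]
gripper_width: 0.0878
gripper_force: 0.0
```

play_rows --rows '[{"slide": [-0.28,0.04,-0.03],"delta_rot": [0,0,-0.92],"fingers": 1},{"slide": [-0.28,0.01,-0.04],"delta_rot": [0,0,-0.92],"fingers": 1},{"slide": [-0.28,-0.01,-0.03],"delta_rot": [0,0,-0.92],"fingers": 1},{"slide": [-0.28,-0.03,-0.04],"delta_rot": [0,0,-0.92],"fingers": 1},{"slide": [-0.27,-0.04,-0.03],"delta_rot": [0,0,-0.92],"fingers": 1},{"slide": [-0.27,-0.07,-0.04],"delta_rot": [0,0,-0.92],"fingers": 1},{"slide": [-0.27,-0.08,-0.03],"delta_rot": [0,0,-0.92],"fingers": 1},{"slide": [-0.25,-0.11,-0.04],"delta_rot": [0,0,-0.91],"fingers": 1}]'

```text
time_s: 2.1
tcp_pos: [0.5517, -0.0926, 0.3104]
eef_rot: [180.0, 0.0, -96.9]
contact_force: [0.3, -0.5, -1.1]
gripper_width: 0.0874
gripper_force: 0.0
```

play_rows --rows '[{"slide": [0,0,0],"delta_rot": [0,0,0],"fingers": 1},{"slide": [0,0,0],"delta_rot": [0,0,0],"fingers": 1}]'

```text
time_s: 2.35
tcp_pos: [0.5511, -0.0939, 0.31]
eef_rot: [179.9, -0.0, -97.0]
contact_force: [0.6, 0.5, -0.3]
gripper_width: 0.0879
gripper_force: 0.0
```

```bash
python3 - <<'E'
from h import *
i,c=cap('wrist','w1'); s=r.get_state(); print(s['tcp_pos'],s['eef_rot'],s['joints'],s['time_s'])
print(proj(c,[[.551,-.093,.229],[.551,-.093,.119]]))
E
```

```text
[ 0.5508835  -0.09428482  0.3101896 ] [ 1.79951134e+02 -9.52966184e-03 -9.70384425e+01] [ 1.03544530e+01  7.09839407e+00 -6.31453199e+00 -5.66662668e-03
 -7.66365543e+01 -1.73915874e+01] 2.4
[[326.3744849  248.28856493]
 [326.23397828 205.59039157]]
```

View pics/w1.png

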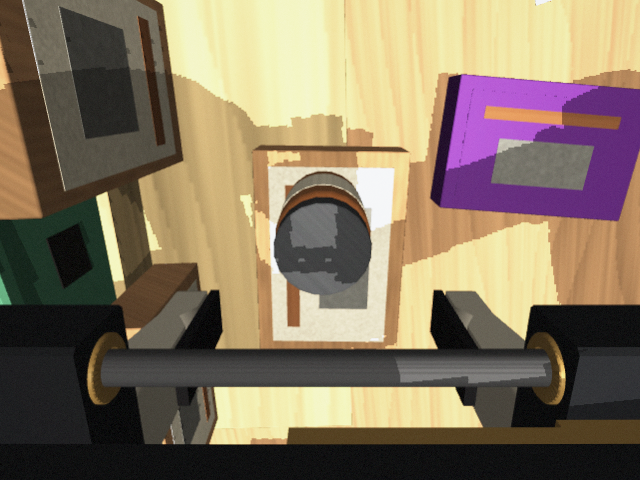

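The wrist view has the jar lid at (323,248), against a predicted (326,248), so the position holds. Descend and grasp.

play_rows --rows '[{"slide": [0,0,0.2],"delta_rot": [0,0,0],"fingers": 1},{"slide": [0,0,0.2],"delta_rot": [0,0,0],"fingers": 1},{"slide": [0,0,0.2],"delta_rot": [0,0,0],"fingers": 1},{"slide": [0,0,0.2],"delta_rot": [0,0,0],"fingers": 1},{"slide": [0,0,0.1],"delta_rot": [0,0,0],"fingers": 1},{"slide": [0,0,0],"delta_rot": [0,0,0],"fingers": 1},{"slide": [0,0,0],"delta_rot": [0,0,0],"fingers": -1},{"slide": [0,0,0],"delta_rot": [0,0,0],"fingers": -1}]' --squeeze 30

```text
time_s: 3.4
tcp_pos: [0.5521, -0.0939, 0.1768]
eef_rot: [-179.9, 0.0, -97.0]
contact_force: [-0.1, 0.3, -0.2]
gripper_width: 0.0731
gripper_force: 0.0
```

play_rows --rows '[{"slide": [0,0,0],"delta_rot": [0,0,0],"fingers": -1},{"slide": [0,0,0],"delta_rot": [0,0,0],"fingers": -1},{"slide": [0,0,0],"delta_rot": [0,0,0],"fingers": -1}]'

```text
time_s: 3.78
tcp_pos: [0.5523, -0.094, 0.1764]
eef_rot: [-179.9, 0.0, -97.0]
contact_force: [1.7, 0.1, 5.6]
gripper_width: 0.0635
gripper_force: 30.0
```

```bash
python3 - <<'E'
from h import *
Q=tool(-97,0)
plan([([.552,-.093,.27],Q,-1,.035),([.491,.376,.21],Q,-1,.045),([.491,.376,.076],Q,-1,.03)])
E
```

```text
[{"slide":[0.0, 0.0, -0.21],"delta_rot":[-0.01, 0.0, 0.0],"fingers":-1},{"slide":[0.0, 0.0, -0.21],"delta_rot":[-0.01, 0.0, 0.0],"fingers":-1},{"slide":[-0.01, 0.0, -0.2],"delta_rot":[-0.01, 0.0, 0.0],"fingers":-1},{"slide":[-0.28, 0.07, 0.04],"delta_rot":[0.0, 0.0, 0.0],"fingers":-1},{"slide":[-0.28, 0.07, 0.04],"delta_rot":[0.0, 0.0, 0.0],"fingers":-1},{"slide":[-0.28, 0.07, 0.04],"delta_rot":[0.0, 0.0, 0.0],"fingers":-1},{"slide":[-0.28, 0.07, 0.03],"delta_rot":[0.0, 0.0, 0.0],"fingers":-1},{"slide":[-0.28, 0.07, 0.04],"delta_rot":[0.0, 0.0, 0.0],"fingers":-1}]
[{"slide":[-0.28, 0.07, 0.03],"delta_rot":[0.0, 0.0, 0.0],"fingers":-1},{"slide":[-0.27, 0.07, 0.04],"delta_rot":[0.0, 0.0, 0.0],"fingers":-1},{"slide":[-0.28, 0.07, 0.03],"delta_rot":[0.0, 0.0, 0.0],"fingers":-1},{"slide":[-0.27, 0.08, 0.04],"delta_rot":[0.0, 0.0, 0.0],"fingers":-1},{"slide":[-0.28, 0.07, 0.03],"delta_rot":[0.0, 0.0, 0.0],"fingers":-1},{"slide":[-0.27, 0.08, 0.04],"delta_rot":[0.0, 0.0, 0.0],"fingers":-1},{"slide":[0.0, 0.0, 0.18],"delta_rot":[0.0, 0.0, 0.0],"fingers":-1},{"slide":[0.0, 0.0, 0.18],"delta_rot":[0.0, 0.0, 0.0],"fingers":-1}]
[{"slide":[0.0, 0.0, 0.18],"delta_rot":[0.0, 0.0, 0.0],"fingers":-1},{"slide":[0.0, 0.0, 0.18],"delta_rot":[0.0, 0.0, 0.0],"fingers":-1},{"slide":[0.0, 0.0, 0.17],"delta_rot":[0.0, 0.0, 0.0],"fingers":-1}]
end [0.4903 0.3761 0.076 ] [180.   0. -97.]
```

play_rows --rows '[{"slide": [0,0,-0.1],"delta_rot": [0,0,0],"fingers": -1},{"slide": [0,0,-0.21],"delta_rot": [0,0,0],"fingers": -1},{"slide": [0,0,-0.21],"delta_rot": [0,0,0],"fingers": -1},{"slide": [-0.11,0.03,-0.1],"delta_rot": [0,0,0],"fingers": -1},{"slide": [-0.2,0.05,0.04],"delta_rot": [0,0,0],"fingers": -1},{"slide": [-0.28,0.07,0.04],"delta_rot": [0,0,0],"fingers": -1},{"slide": [-0.28,0.07,0.03],"delta_rot": [0,0,0],"fingers": -1},{"slide": [-0.28,0.07,0.04],"delta_rot": [0,0,0],"fingers": -1}]'

```text
time_s: 4.78
tcp_pos: [0.5277, 0.0843, 0.2453]
eef_rot: [179.9, -0.0, -97.0]
contact_force: [0.5, -0.1, -3.5]
gripper_width: 0.0634
gripper_force: 30.0
```

play_rows --rows '[{"slide": [-0.28,0.07,0.03],"delta_rot": [0,0,0],"fingers": -1},{"slide": [-0.28,0.07,0.04],"delta_rot": [0,0,0],"fingers": -1},{"slide": [-0.28,0.07,0.04],"delta_rot": [0,0,0],"fingers": -1},{"slide": [-0.28,0.07,0.04],"delta_rot": [0,0,0],"fingers": -1},{"slide": [-0.28,0.07,0.03],"delta_rot": [0,0,0],"fingers": -1},{"slide": [-0.28,0.08,0.04],"delta_rot": [0,0,0],"fingers": -1},{"slide": [-0.15,0.08,0.03],"delta_rot": [0,0,0],"fingers": -1},{"slide": [-0.05,0.06,0],"delta_rot": [0,0,0],"fingers": -1}]'

```text
time_s: 5.78
tcp_pos: [0.477, 0.3737, 0.2072]
eef_rot: [179.9, -0.1, -96.9]
contact_force: [0.6, -0.5, -3.7]
gripper_width: 0.0634
gripper_force: 30.0
```

play_rows --rows '[{"slide": [0,0,0],"delta_rot": [0,0,0],"fingers": -1}]'

```text
time_s: 5.9
tcp_pos: [0.4778, 0.3728, 0.2084]
eef_rot: [180.0, -0.1, -96.9]
contact_force: [-0.0, 0.3, -4.0]
gripper_width: 0.0633
gripper_force: 30.0
```

```bash
python3 - <<'E'
from h import *
i,c=cap('top','t2'); s=r.get_state();print(s['tcp_pos'],s['eef_rot'],s['contact_force'])
plan([([.491,.376,.076],tool(-97,0),-1,.03)])
E
```

```text
[0.47827713 0.37238231 0.20865829] [ 1.79982401e+02 -3.00918566e-02 -9.69789114e+01] [ 1.06236435 -0.13483775 -3.97328986]
[{"slide":[-0.01, -0.02, 0.18],"delta_rot":[0.0, 0.0, 0.0],"fingers":-1},{"slide":[-0.01, -0.02, 0.18],"delta_rot":[0.0, 0.0, 0.0],"fingers":-1},{"slide":[0.0, -0.01, 0.17],"delta_rot":[0.0, 0.0, 0.0],"fingers":-1},{"slide":[-0.01, -0.02, 0.18],"delta_rot":[0.0, 0.0, 0.0],"fingers":-1},{"slide":[0.0, -0.01, 0.17],"delta_rot":[0.0, -0.01, 0.0],"fingers":-1}]
end [0.4907 0.3753 0.0767] [180.   0. -97.]
```

View pics/t2.png

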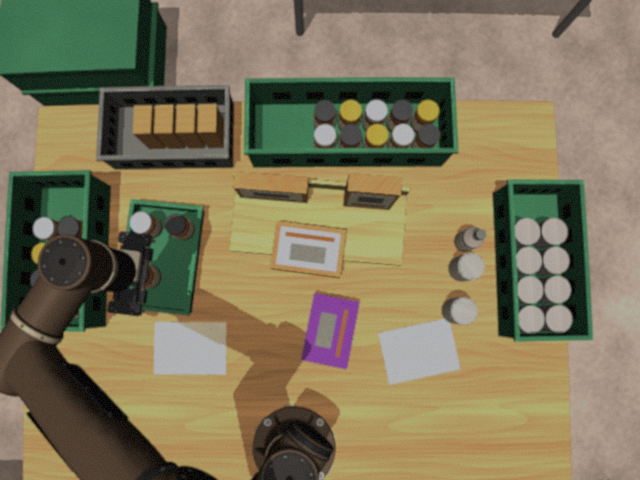

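The top view shows the arm over the tray at (130,275) with the jar held, and the fallen carton clear at (310,248). Lower the jar.

play_rows --rows '[{"slide": [-0.01,-0.02,0.18],"delta_rot": [0,0,0],"fingers": -1},{"slide": [-0.01,-0.02,0.18],"delta_rot": [0,0,0],"fingers": -1},{"slide": [0,-0.01,0.18],"delta_rot": [0,0,0],"fingers": -1},{"slide": [-0.01,-0.02,0.18],"delta_rot": [0,0,0],"fingers": -1},{"slide": [0,-0.01,0.14],"delta_rot": [0,0,0],"fingers": -1},{"slide": [0,0,0.03],"delta_rot": [0,0,0],"fingers": -1},{"slide": [0,0,0.02],"delta_rot": [0,0,0],"fingers": -1},{"slide": [0,0,0],"delta_rot": [0,0,0],"fingers": -1}]'

```text
time_s: 6.95
tcp_pos: [0.4917, 0.3761, 0.073]
eef_rot: [-180.0, 0.1, -97.0]
contact_force: [0.4, -0.1, -4.2]
gripper_width: 0.0638
gripper_force: 30.0
```

play_rows --rows '[{"slide": [0,0,0.03],"delta_rot": [0,0,0],"fingers": -1},{"slide": [0,0,0.02],"delta_rot": [0,0,0],"fingers": -1},{"slide": [0,0,0],"delta_rot": [0,0,0],"fingers": -1}]'

```text
time_s: 7.32
tcp_pos: [0.4911, 0.3758, 0.0643]
eef_rot: [180.0, -0.0, -97.0]
contact_force: [-0.2, -0.3, -4.3]
gripper_width: 0.0633
gripper_force: 30.0
```

play_rows --rows '[{"slide": [0,0,0.01],"delta_rot": [0,0,0],"fingers": -1},{"slide": [0,0,0],"delta_rot": [0,0,0],"fingers": -1}]'

```text
time_s: 7.58
tcp_pos: [0.4914, 0.3761, 0.0635]
eef_rot: [-180.0, 0.0, -97.0]
contact_force: [-0.4, -0.7, 0.7]
gripper_width: 0.063
gripper_force: 30.0
```

The jar is seated, since the wrist load has gone. Open and retreat.

play_rows --rows '[{"slide": [0,0,0],"delta_rot": [0,0,0],"fingers": 1},{"slide": [0,0,0],"delta_rot": [0,0,0],"fingers": 1},{"slide": [0,0,0],"delta_rot": [0,0,0],"fingers": 1},{"slide": [0,0,-0.1],"delta_rot": [0,0,0],"fingers": 1},{"slide": [0,0,-0.2],"delta_rot": [0,0,0],"fingers": 1},{"slide": [0,0,-0.3],"delta_rot": [0,0,0],"fingers": 1},{"slide": [0,0,-0.3],"delta_rot": [0,0,0],"fingers": 1},{"slide": [0,0,-0.3],"delta_rot": [0,0,0],"fingers": 1}]'

```text
time_s: 8.57
tcp_pos: [0.4912, 0.3758, 0.246]
eef_rot: [-180.0, 0.1, -97.0]
contact_force: [0.2, 1.3, 0.7]
gripper_width: 0.0874
gripper_force: 0.0
```

```bash
python3 - <<'E'
from h import *
i,c=cap('top','t3'); s=r.get_state();print(s['tcp_pos'],s['joints'].round(3).tolist(),s['gripper_width'],np.hypot(*s['tcp_pos'][:2]))
hsv=cv2.cvtColor(i,cv2.COLOR_BGR2HSV)
m=cv2.inRange(hsv,(0,0,170),(179,40,255)); m[:215]=0;m[285:]=0;m[:,:265]=0;m[:,355:]=0
q=np.argwhere(m)[:,::-1].astype(np.float32); b=cv2.boxPoints(cv2.minAreaRect(q)); X=onz(c,b,.119); print(len(q),b.round(1).tolist(),X.round(4).tolist())
for k in range(4):
    d=X[k]-X[k-1]; print(np.linalg.norm(d).round(3),np.degrees(np.arctan2(d[1],d[0])).round(1))
plan([([.5,.0,.33],tool(-97,40),1)],step=.05)
E
```

```text
[0.49355233 0.37729656 0.2531214 ] [55.486, 14.27, -4.772, 0.177, -70.378, -62.488] 0.08770804413404941 0.6212460029443302
1417 [[275.3999938964844, 263.3999938964844], [280.3999938964844, 225.5], [340.29998779296875, 233.39999389648438], [335.29998779296875, 271.29998779296875]] [[0.5128, 0.0427, 0.119], [0.6156, 0.0294, 0.119], [0.5931, -0.1323, 0.119], [0.4907, -0.1178, 0.119]]
0.162 82.2
0.104 -7.4
0.163 -97.9
0.103 171.9
[{"slide":[0.25, -0.04, -0.05],"delta_rot":[0.86, 0.01, 0.0],"fingers":1},{"slide":[0.25, -0.04, -0.05],"delta_rot":[0.86, 0.01, 0.0],"fingers":1},{"slide":[0.25, -0.04, -0.05],"delta_rot":[0.86, 0.01, 0.0],"fingers":1},{"slide":[0.25, -0.04, -0.04],"delta_rot":[0.87, 0.01, 0.0],"fingers":1},{"slide":[0.25, -0.05, -0.04],"delta_rot":[0.86, 0.01, 0.0],"fingers":1},{"slide":[0.25, -0.05, -0.04],"delta_rot":[0.87, 0.01, 0.0],"fingers":1},{"slide":[0.25, -0.05, -0.03],"delta_rot":[0.86, 0.01, 0.0],"fingers":1},{"slide":[0.25, -0.06, -0.03],"delta_rot":[0.87, 0.01, -0.01],"fingers":1}]
[{"slide":[0.24, -0.06, -0.03],"delta_rot":[0.86, 0.01, 0.0],"fingers":1},{"slide":[0.25, -0.06, -0.02],"delta_rot":[0.87, 0.0, -0.01],"fingers":1}]
end [ 5.006e-01 -2.000e-04  3.303e-01] [-140.   -0.  -97.]
```

play_rows --rows '[{"slide": [0.15,-0.04,-0.05],"delta_rot": [0.86,0,0],"fingers": 1},{"slide": [0.25,-0.04,-0.05],"delta_rot": [0.86,0,0],"fingers": 1},{"slide": [0.25,-0.04,-0.05],"delta_rot": [0.86,0,0],"fingers": 1},{"slide": [0.25,-0.04,-0.04],"delta_rot": [0.87,0,0],"fingers": 1},{"slide": [0.25,-0.05,-0.04],"delta_rot": [0.86,0,0],"fingers": 1},{"slide": [0.25,-0.05,-0.04],"delta_rot": [0.87,0,0],"fingers": 1},{"slide": [0.25,-0.05,-0.03],"delta_rot": [0.86,0,0],"fingers": 1},{"slide": [0.25,-0.06,-0.03],"delta_rot": [0.87,0,0],"fingers": 1}]'

```text
time_s: 9.62
tcp_pos: [0.4986, 0.0868, 0.3066]
eef_rot: [-148.1, 0.1, -97.0]
contact_force: [1.4, -0.6, -0.0]
gripper_width: 0.0877
gripper_force: 0.0
```

```bash
python3 - <<'E'
from h import *
s=r.get_state();print(s['tcp_pos'].tolist(),s['eef_rot'],s['joints'].round(3).tolist())
E
```

```text
[0.49855115225058855, 0.08682036108227792, 0.30656065387446685] [-1.48111908e+02  8.30837473e-02 -9.69715367e+01] [48.455, -16.726, -48.928, 37.884, -45.008, -79.766]
```

play_rows --rows '[{"slide": [0.24,-0.06,-0.03],"delta_rot": [0.86,0,0],"fingers": 1},{"slide": [0.25,-0.06,-0.02],"delta_rot": [0.87,0,0],"fingers": 1},{"slide": [0,0,0],"delta_rot": [0,0,0],"fingers": 1}]'

```text
time_s: 10.0
tcp_pos: [0.4993, 0.0102, 0.322]
eef_rot: [-140.3, 0.1, -97.2]
contact_force: [-0.5, -1.1, 0.2]
gripper_width: 0.0872
gripper_force: 0.0
```

```bash
python3 - <<'E'
from h import *
from scipy.optimize import least_squares
s=r.get_state();print(s['tcp_pos'].tolist(),s['eef_rot'],s['joints'].round(3).tolist())
E
```

```text
[0.49930615733307354, 0.010181994121642897, 0.3219970474805991] [-1.40259284e+02  5.99400039e-02 -9.72397158e+01] [36.97, -22.878, -57.193, 49.784, -35.664, -80.678]
```

```bash
cat > kin.py <<'E'
from h import *
from scipy.optimize import least_squares
D=[([.18107,-.64982,.22574],[179.917,-.007,-164.435],[-57.9208,20.586,.6403,-.018,-70.1359,-16.508]),
([.55088,-.09428,.31019],[179.951,-.0095,-97.038],[10.3545,7.0984,-6.3145,-.0057,-76.6366,-17.3916]),
([.49355,.3773,.25312],[-180,.1,-97],[55.486,14.27,-4.772,.177,-70.378,-62.488]),
([.49855,.08682,.30656],[-148.112,.083,-96.972],[48.455,-16.726,-48.928,37.884,-45.008,-79.766]),
([.49931,.01018,.322],[-140.259,.06,-97.24],[36.97,-22.878,-57.193,49.784,-35.664,-80.678])]
def fk(q,p,s4=1,s6=1):
    a1,d1,L1,L2,a3,L6=p; q=np.radians(q); e=q[2]-q[1]
    rx,ry,rz=[lambda a,k=k:Ro.from_rotvec(a*np.eye(3)[k]).as_matrix() for k in range(3)]
    B=rz(q[0]); P=B@np.array([a1+L1*np.sin(q[1]),0,d1+L1*np.cos(q[1])])
    F=B@ry(-e); P=P+F@np.array([L2,0,a3])
    T=F@rx(s4*q[3])@ry(-q[4])@rx(s6*q[5]); P=P+T@np.array([L6,0,0])
    return P,T@np.array([[0,0,1.],[0,-1,0],[1,0,0]]).T   # refined by C below
E
python3 - <<'E'
from kin import *
for s4 in(1,-1):
  for s6 in(1,-1):
    C=[]
    for p,e,q in D:
        _,T=fk(q,[0]*6,s4,s6); C.append(T.T@Ro.from_euler('xyz',e,degrees=True).as_matrix())
    dev=max(np.degrees(Ro.from_matrix(C[0].T@c).magnitude()) for c in C)
    f=least_squares(lambda x:np.ravel([fk(q,x,s4,s6)[0]-p for p,e,q in D]),[0,.4,.5,.5,0,.3])
    print(s4,s6,dev,f.cost,f.x.round(4),np.abs(f.fun).max(),C[0].round(2).tolist())
E
```

```text
1 1 91.8883358030244 0.065795144304335 [ 1.1884 -1.1284  0.1976 -0.7865  0.3384 -0.6524] 0.18904199222124451 [[-0.55, -0.84, 0.0], [0.84, -0.55, -0.0], [0.0, -0.0, 1.0]]
1 -1 99.58620671292596 0.065795144304335 [ 1.1884 -1.1284  0.1976 -0.7865  0.3384 -0.6524] 0.18904199222124451 [[-0.0, -1.0, -0.0], [1.0, -0.0, -0.0], [0.0, -0.0, 1.0]]
-1 1 128.34019912862973 0.055506743634027994 [ 0.1521  0.5474  0.654   0.3318 -0.1304  0.6908] 0.18867461918440842 [[-0.54, -0.84, 0.0], [0.84, -0.54, 0.0], [-0.0, 0.0, 1.0]]
-1 -1 0.538565674553299 0.055506743634027994 [ 0.1521  0.5474  0.654   0.3318 -0.1304  0.6908] 0.18867461918440842 [[-0.0, -1.0, 0.0], [1.0, -0.0, 0.0], [-0.0, 0.0, 1.0]]
```

```bash
python3 - <<'E'
s=open('kin.py').read()
s=s.replace("s4=1,s6=1","s4=-1,s6=-1").replace("a1,d1,L1,L2,a3,L6=p","a1,d1,L1,L2,a3,L6,yo=p").replace("a1+L1*np.sin(q[1]),0,","a1+L1*np.sin(q[1]),yo,").replace("return P,T@np.array([[0,0,1.],[0,-1,0],[1,0,0]]).T   # refined by C below","return P,T@np.array([[0,0,1.],[0,-1,0],[1,0,0]]).T@np.array([[0,-1.,0],[1,0,0],[0,0,1]])")
s+='''
FIT=least_squares(lambda x:np.ravel([fk(q,x)[0]-p for p,e,q in D]),[0,.4,.5,.5,0,.3,-.19]); PR=FIT.x
LO=np.array([-176.03,-82.01,-58.28,-173.87,-174.79,-173.66]);HI=np.array([176.03,121.73,71.71,95.51,-.11,173.66])
def ik(p,R,seeds=None,n=60):
    rng=np.random.default_rng(0); out=[]
    S=list(seeds) if seeds is not None else list(rng.uniform(np.maximum(LO,-170)+5,HI-5,(n,6)))
    for q0 in S:
        f=least_squares(lambda q:np.r_[(fk(q,PR)[0]-p)*5,Ro.from_matrix(fk(q,PR)[1].T@R).as_rotvec()],np.clip(q0,LO+.1,HI-.1),bounds=(LO,HI),x_scale=30.)
        if np.abs(f.fun).max()<2e-3 and not any(np.abs(f.x-o).max()<2 for o in out): out.append(f.x)
    return out
'''
open('kin.py','w').write(s)
E
python3 - <<'E'
from kin import *
print(PR.round(4),np.abs(FIT.fun).max(),[np.degrees(Ro.from_matrix(fk(q,PR)[1].T@Ro.from_euler('xyz',e,degrees=True).as_matrix()).magnitude()).round(2) for p,e,q in D])
np.set_printoptions(suppress=True,precision=1)
# front grasp
y=np.radians(-7.7); c=np.array([.553,-.0445]); ux=np.array([np.cos(y),np.sin(y)]); uy=np.array([-np.sin(y),np.cos(y)])
for off in(0,-.05):
  for az in (0,30,50,70,90,-50,-90):
    yaw=-97.7+az; R=tool(yaw,84); 
    xy=c-ux*(.065-.025)+uy*off
    print('az',az,'off',off,'z',R[:,2].round(2),ik(np.r_[xy,.105],R,n=25))
E
```

```text
[ 0.4742  0.0265  0.5122 -0.0158  0.0153  0.2734 -0.1886] 0.03021942059531424 [np.float64(0.0), np.float64(0.0), np.float64(0.54), np.float64(0.0), np.float64(0.0)]
az 0 off 0 z [ 1.  -0.1 -0.1] []
az 30 off 0 z [ 0.9  0.4 -0.1] []
az 50 off 0 z [ 0.7  0.7 -0.1] []
az 70 off 0 z [ 0.5  0.9 -0.1] []
az 90 off 0 z [ 0.1  1.  -0.1] []
az -50 off 0 z [ 0.5 -0.8 -0.1] []
az -90 off 0 z [-0.1 -1.  -0.1] []
az 0 off -0.05 z [ 1.  -0.1 -0.1] []
az 30 off -0.05 z [ 0.9  0.4 -0.1] []
az 50 off -0.05 z [ 0.7  0.7 -0.1] []
az 70 off -0.05 z [ 0.5  0.9 -0.1] []
az 90 off -0.05 z [ 0.1  1.  -0.1] []
az -50 off -0.05 z [ 0.5 -0.8 -0.1] []
az -90 off -0.05 z [-0.1 -1.  -0.1] []
```

```bash
python3 - <<'E'
from kin import *
import itertools
np.set_printoptions(suppress=True,precision=4)
rx,ry,rz=[lambda a,k=k:Ro.from_rotvec(a*np.eye(3)[k]).as_matrix() for k in range(3)]
rows=[];b=[]
for p,e,q in D:
    q=np.radians(q);B=rz(q[0]);U=B@ry(q[1]);F=U@ry(-q[2]);W=F@rx(-q[3]);T=W@ry(-q[4])
    rows.append(np.hstack([B,U[:,[0,2]],F[:,[0,2]],W[:,[1,2]],T[:,[0,2]]]));b.append(p)
A=np.vstack(rows);b=np.ravel(b);names='Bx By Bz Ux Uz Fx Fz Wy Wz Tx Tz'.split()
def fit(sel):
    k=[names.index(n) for n in sel.split()]; x,_,rk,sv=np.linalg.lstsq(A[:,k],b,rcond=None); print(dict(zip(sel.split(),x.round(4))),'max',np.abs(A[:,k]@x-b).max().round(4),sv[-1].round(3))
fit('Bx By Bz Uz Fx Fz Tx'); fit('Bz By Uz Fx Tx Wy'); fit('Bz By Uz Fx Fz Tx Wy');fit('Bz By Uz Fx Fz Tx Tz');fit('Bx Bz By Uz Fx Fz Tx Wy');fit('Bz Uz Fx Tx Wy')
E
```

```text
{'Bx': np.float64(0.4742), 'By': np.float64(-0.1886), 'Bz': np.float64(0.0265), 'Uz': np.float64(0.5122), 'Fx': np.float64(-0.0158), 'Fz': np.float64(0.0153), 'Tx': np.float64(0.2734)} max 0.0302 0.085
{'Bz': np.float64(0.1988), 'By': np.float64(-0.0), 'Uz': np.float64(0.6016), 'Fx': np.float64(0.4636), 'Tx': np.float64(0.378), 'Wy': np.float64(-0.1918)} max 0.0 0.334
{'Bz': np.float64(0.1988), 'By': np.float64(-0.0), 'Uz': np.float64(0.6016), 'Fx': np.float64(0.4636), 'Fz': np.float64(0.0), 'Tx': np.float64(0.378), 'Wy': np.float64(-0.1918)} max 0.0 0.088
{'Bz': np.float64(0.3166), 'By': np.float64(-0.1904), 'Uz': np.float64(0.5603), 'Fx': np.float64(0.2387), 'Fz': np.float64(0.0069), 'Tx': np.float64(0.5289), 'Tz': np.float64(0.222)} max 0.0154 0.088
{'Bx': np.float64(-0.0), 'Bz': np.float64(0.1988), 'By': np.float64(0.0), 'Uz': np.float64(0.6016), 'Fx': np.float64(0.4636), 'Fz': np.float64(0.0), 'Tx': np.float64(0.3781), 'Wy': np.float64(-0.1918)} max 0.0 0.061
{'Bz': np.float64(0.1988), 'Uz': np.float64(0.6016), 'Fx': np.float64(0.4636), 'Tx': np.float64(0.378), 'Wy': np.float64(-0.1918)} max 0.0 0.438
```

```bash
python3 - <<'E'
s=open('kin.py').read()
a=s.index('    a1,d1');b=s.index('    return P,T@')
s=s[:a]+'''    q=np.radians(q)
    rx,ry,rz=[lambda a,k=k:Ro.from_rotvec(a*np.eye(3)[k]).as_matrix() for k in range(3)]
    B=rz(q[0]);U=B@ry(q[1]);F=U@ry(-q[2]);W=F@rx(-q[3]);T5=W@ry(-q[4]);T=T5@rx(-q[5])
    P=B[:,2]*.1988+U[:,2]*.6016+F[:,0]*.4636-W[:,1]*.1918+T5[:,0]*.378
'''+s[b:]
i=s.index('FIT=');j=s.index('LO=')
s=s[:i]+'PR=None\n'+s[j:]
s=s.replace("    return P,T@","    if parts: return [B[:,2]*.1988,B[:,2]*.1988+U[:,2]*.6016,B[:,2]*.1988+U[:,2]*.6016+F[:,0]*.4636,P-T5[:,0]*.378,P]\n    return P,T@").replace("s6=-1)","s6=-1,parts=False)")
open('kin.py','w').write(s)
E
python3 - <<'E'
from kin import *
np.set_printoptions(suppress=True,precision=3)
print([np.abs(fk(q,PR)[0]-p).max().round(4) for p,e,q in D])
y=np.radians(-7.7); c=np.array([.553,-.0445]); ux=np.array([np.cos(y),np.sin(y)]); uy=np.array([-np.sin(y),np.cos(y)])
for tilt in(84,70):
  for az in (0,30,60,90,-30,-60,-90):
    yaw=-97.7+az; R=tool(yaw,tilt); off=-.06*np.sin(np.radians(az))
    xy=c-ux*.04+uy*off
    for q in ik(np.r_[xy,.108],R,n=40):
        print(tilt,az,q.round(0),'elbow',fk(q,PR,parts=True)[1].round(2),'wr',fk(q,PR,parts=True)[2].round(2),fk(q,PR,parts=True)[3].round(2))
E
```

```text
[np.float64(0.0), np.float64(0.0), np.float64(0.0), np.float64(0.0), np.float64(0.0)]
84 60 [-49.  42. -18. -77. -91. 151.] elbow [ 0.26 -0.31  0.64] wr [ 0.42 -0.48  0.24] [ 0.28 -0.39  0.15]
84 90 [ -38.   48.    2.  -63. -106.  141.] elbow [ 0.35 -0.28  0.6 ] wr [ 0.61 -0.48  0.27] [ 0.45 -0.47  0.15]
84 -60 [ 55.  44. -54.  59. -79. 173.] elbow [0.24 0.34 0.63] wr [0.2  0.29 0.17] [0.38 0.36 0.15]
84 -90 [  48.   51.  -26.   35.  -94. -173.] elbow [0.32 0.35 0.58] wr [0.38 0.42 0.12] [0.57 0.39 0.15]
70 30 [-53.  26. -41. -96. -66. 156.] elbow [ 0.16 -0.21  0.74] wr [ 0.27 -0.35  0.31] [ 0.18 -0.2   0.24]
70 60 [-45.  32. -19. -72. -79. 140.] elbow [ 0.22 -0.22  0.71] wr [ 0.43 -0.43  0.35] [ 0.29 -0.37  0.24]
70 90 [-35.  40.  -1. -57. -96. 137.] elbow [ 0.32 -0.22  0.66] wr [ 0.6  -0.43  0.36] [ 0.46 -0.45  0.24]
70 -90 [  47.   43.  -28.   33.  -86. -169.] elbow [0.28 0.3  0.64] wr [0.38 0.41 0.2 ] [0.57 0.37 0.24]
```

```bash
cat >> kin.py <<'E'
YC=-7.7; CC=np.array([.553,-.0445])
def grip(th,az,flip=0,yaw=YC):
    H=np.array([[0,0,1.],[-1,0,0],[0,-1,0]])  # tool z->x, x->-y, y->-z
    R=(Ro.from_euler('z',yaw,degrees=True)*Ro.from_euler('y',th,degrees=True)*Ro.from_euler('z',az,degrees=True)).as_matrix()@H
    return R@np.diag([-1,-1,1.]) if flip else R
def gpos(th,dep,off,mid=CC,yaw=YC):
    "grasp point for carton raised th about its back lower edge: dep inside front edge, off along its y"
    t=np.radians(th); x=.065-(.130-dep)*np.cos(t)+.022*np.sin(t); z=.075+(.130-dep)*np.sin(t)+.022*np.cos(t)
    return np.r_[mid+Ro.from_euler('z',yaw,degrees=True).as_matrix()[:2,:2]@[x,off],z]
def body(p,R): # lowest body corner
    return min((p-R[:,2]*66+0 if 0 else p+R@np.array([sx*.039,sy*.0965,-.066]))[2] for sx in(1,-1) for sy in(1,-1))
E
python3 - <<'E'
from kin import *
np.set_printoptions(suppress=True,precision=2)
c0=ik(*fk([-53,26,-41,-96,-66,0],PR),seeds=[[-53,26,-41,-96,-66,0]])[0]
S=[[-53,26,-41,-96,-66,-24],[-45,32,-19,-72,-79,-40],[-30,10,-50,-120,-50,-20],[-53,26,-41,-96,-66,150],[0,0,-50,-150,-60,0],[30,-10,-50,-170,-60,0]]
for th in(8,14,20,28):
  for az in(0,15,30,45,60):
    off=-.04 if az>20 else 0
    for fl in(0,1):
      R=grip(th,az,fl); g=gpos(th,.015,off); p=g+R[:,2]*.019
      for q in ik(p,R,seeds=S):
        pp=p-R[:,2]*.07; pre=ik(pp,R,seeds=[q])
        print(th,az,fl,p.round(3),'body',body(p,R).round(3),q.round(0),'pre',len(pre),'links',fk(q,PR,parts=True)[2].round(2),fk(q,PR,parts=True)[3].round(2))
E
```

```text
8 15 1 [ 0.53 -0.04  0.11] body 0.022 [ -57.   62.  -57. -116.  -95.   24.] pre 0 links [ 0.17 -0.26  0.08] [ 0.15 -0.08  0.16]
8 30 0 [ 0.52 -0.07  0.11] body 0.02 [-57.  43. -41. -99. -82. 170.] pre 1 links [ 0.25 -0.39  0.18] [ 0.17 -0.21  0.16]
8 30 1 [ 0.52 -0.07  0.11] body 0.02 [-57.  43. -41. -99. -82. -10.] pre 1 links [ 0.25 -0.39  0.18] [ 0.17 -0.21  0.16]
8 45 0 [ 0.52 -0.07  0.11] body 0.018 [-52.  42. -30. -88. -85. 155.] pre 1 links [ 0.33 -0.44  0.21] [ 0.22 -0.3   0.15]
8 45 1 [ 0.52 -0.07  0.11] body 0.018 [-52.  42. -30. -88. -85. -25.] pre 1 links [ 0.33 -0.44  0.21] [ 0.22 -0.3   0.15]
8 60 0 [ 0.51 -0.06  0.11] body 0.016 [-47.  43. -19. -79. -91. 146.] pre 1 links [ 0.42 -0.46  0.22] [ 0.28 -0.36  0.14]
8 60 1 [ 0.51 -0.06  0.11] body 0.016 [-47.  43. -19. -79. -91. -34.] pre 1 links [ 0.42 -0.46  0.22] [ 0.28 -0.36  0.14]
14 15 1 [ 0.53 -0.04  0.12] body 0.039 [ -56.   44.  -57. -118.  -82.    6.] pre 0 links [ 0.18 -0.27  0.18] [ 0.17 -0.09  0.21]
14 30 0 [ 0.52 -0.07  0.12] body 0.036 [-55.  34. -40. -98. -75. 157.] pre 1 links [ 0.27 -0.38  0.25] [ 0.18 -0.
[... 2164 characters left out ...]
3 [-44.  17. -34. -89. -59. 121.] pre 1 links [ 0.33 -0.32  0.42] [ 0.23 -0.22  0.29]
28 30 1 [ 0.54 -0.07  0.14] body 0.073 [-44.  17. -34. -89. -59. -59.] pre 1 links [ 0.33 -0.32  0.42] [ 0.23 -0.22  0.29]
28 45 0 [ 0.54 -0.07  0.14] body 0.066 [-44.  25. -26. -81. -72. 118.] pre 1 links [ 0.39 -0.38  0.39] [ 0.27 -0.3   0.27]
28 45 1 [ 0.54 -0.07  0.14] body 0.066 [-44.  25. -26. -81. -72. -62.] pre 1 links [ 0.39 -0.38  0.39] [ 0.27 -0.3   0.27]
28 60 0 [ 0.53 -0.07  0.14] body 0.058 [-43.  33. -17. -75. -85. 115.] pre 1 links [ 0.46 -0.43  0.35] [ 0.32 -0.37  0.23]
28 60 1 [ 0.53 -0.07  0.14] body 0.058 [-43.  33. -17. -75. -85. -65.] pre 1 links [ 0.46 -0.43  0.35] [ 0.32 -0.37  0.23]
```

```bash
python3 - <<'E'
from kin import *
np.set_printoptions(suppress=True,precision=2)
i,c=cap('wrist','w2')
y=np.radians(-4.9); u=np.array([np.cos(y),np.sin(y)]); v=np.array([-u[1],u[0]])
m=np.array([.6936,.0500]) # guess front face mid
for z in(.205,.075):
  for s in(1,-1):
    for b in(0,.044):
      P=np.r_[m+v*s*.095+u*b,z]; uv=proj(c,P)[0]; print(z,s,b,uv.round(0)); 
      if 0<uv[0]<640 and 0<uv[1]<480: cv2.circle(i,tuple(int(round(k)) for k in uv),4,(255,0,255) if z>.1 else (255,255,0),1)
cv2.imwrite('pics/w2o.png',i)
# final feasibility
mm=m-u*(.022+.028)
for az in(25,35,45):
    R=grip(90,az,1,yaw=-4.9); p=np.r_[mm-v*.02,.075+.130-.015]+R[:,2]*.019
    for q in ik(p,R,seeds=[[-20,20,-20,-30,-70,-90],[-51,30,-35,-90,-75,-30],[0,10,-10,0,-70,-90]]): print(az,p.round(3),q.round(0))
E
```

```text
0.205 1 0 [260. 355.]
0.205 1 0.044 [233. 342.]
0.205 -1 0 [244. 164.]
0.205 -1 0.044 [213. 162.]
0.075 1 0 [340. 309.]
0.075 1 0.044 [313. 300.]
0.075 -1 0 [336. 152.]
0.075 -1 0.044 [306. 150.]
35 [0.64 0.04 0.17] [  -2.   23.    3.  -37.  -72. -171.]
45 [0.64 0.05 0.18] [  -8.   26.    5.  -46.  -77. -163.]
```

View pics/w2o.png

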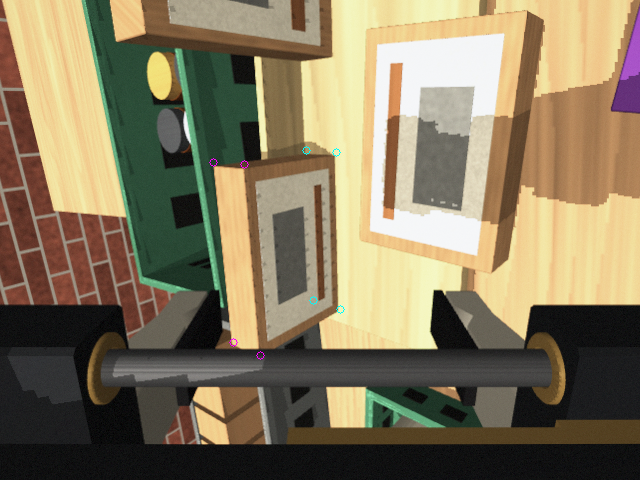

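The wrist view shows the match corners at (245,167), (260,350) and (336,155), within 4 px of the projected guess, so the match pose is confirmed. The fallen carton is at about (365–540, 12–270). Next is the grasp approach, planned through the fitted kinematics.

```bash
cat >> kin.py <<'E'
def jpath(qs):
    st=[]
    for a,b in zip(qs[:-1],qs[1:]):
        a,b=np.array(a),np.array(b); n=2
        while True:
            P=[fk(a+(b-a)*k/n,PR) for k in range(n+1)]
            if max(max(np.linalg.norm(P[k+1][0]-P[k][0])/.055,np.abs(Ro.from_matrix(P[k][1].T@P[k+1][1]).as_rotvec()).max()/.077) for k in range(n))<=1 and np.abs(b-a).max()/n<10: break
            n+=1
        st+=[(a+(b-a)*k/n) for k in range(1,n+1)]
    return st
def show(st,f=1):
    ps=[fk(q,PR) for q in st]; print('n',len(st))
    for q,(p,R) in list(zip(st,ps))[::6]+[(st[-1],ps[-1])]: 
        L=fk(q,PR,parts=True); print(q.round(0),p.round(3),'zax',R[:,2].round(2),'body',body(p,R).round(3),L[2].round(2),L[3].round(2))
E
cat > g.py <<'E'
from kin import *
np.set_printoptions(suppress=True,precision=3)
TH,AZ=10,30
R=grip(TH,AZ,0); g=gpos(TH,.015,-.02)
P=g+R[:,2]*.019
E
python3 - <<'E'
from g import *
i,c=load('w2'); X=onz(c,[(366,30),(529,13),(491,258),(362,239)],.119); print(X[:,:2],'ctr',X[:,:2].mean(0)); print('ledge',onz(c,[(487,5),(466,300)],.075)[:,:2])
s=r.get_state(); q0=s['joints']
ent=P+[0,0,-.010]; pre=ent-R[:,2]*.08; hi=pre+[0,0,.17]
S=[[-55,34,-40,-98,-75,157]]
qe=ik(ent,R,seeds=S)[0]; qp=ik(pre,R,seeds=[qe])[0]; qh=ik(hi,R,seeds=[qp])[0]
print('P',P,'ent',ent,'pre',pre); print(qe,qp,qh)
show(jpath([q0,qh]))
E
```

```text
[[ 0.605 -0.146]
 [ 0.476 -0.127]
 [ 0.503  0.045]
 [ 0.627  0.039]] ctr [ 0.553 -0.047]
ledge [[ 0.519 -0.15 ]
 [ 0.542  0.104]]
P [ 0.524 -0.051  0.114] ent [ 0.524 -0.051  0.104] pre [ 0.451 -0.082  0.116]
[ -55.499   43.047  -42.116 -101.058  -80.391  170.16 ] [-65.564  41.002 -43.373 -90.892 -81.221 169.273] [-62.498   3.898 -39.133 -86.907 -80.598 127.373]
n 42
[ 35. -22. -57.  46. -37. -76.] [ 0.494 -0.018  0.308] zax [ 0.6  -0.11 -0.79] body 0.301 [0.13 0.09 0.49] [0.27 0.02 0.61]
[ 21. -18. -54.  27. -43. -46.] [ 0.407 -0.156  0.221] zax [ 0.33 -0.21 -0.92] body 0.242 [0.18 0.07 0.5 ] [ 0.28 -0.08  0.57]
[  6. -15. -52.   7. -50. -16.] [ 0.282 -0.198  0.147] zax [ 0.07 -0.09 -0.99] body 0.201 [0.22 0.02 0.5 ] [ 0.25 -0.16  0.52]
[ -8. -11. -49. -12. -56.  13.] [ 0.185 -0.149  0.1  ] zax [-0.04  0.18 -0.98] body 0.154 [ 0.25 -0.03  0.5 ] [ 0.2  -0.22  0.47]
[-22.  -7. -46. -32. -62.  43.] [ 0.167 -0.055  0.092] zax [ 0.06  0.48 -0.88] body 0.123 [ 0.26 -0.11  0.5 ] [ 0.14 -0.23  0.42]
[-36.  -3. -44. -51. -69.  73.] [0.237 0.017 0.127] zax [ 0.34  0.65 -0.68] body 0.107 [ 0.26 -0.19  0.5 ] [ 0.11 -0.23  0.38]
[-51.   1. -41. -71. -75. 103.] [0.358 0.007 0.201] zax [ 0.69  0.6  -0.41] body 0.134 [ 0.22 -0.27  0.49] [ 0.1  -0.22  0.36]
[-62.   4. -39. -87. -81. 127.] [ 0.451 -0.082  0.286] zax [ 0.91  0.38 -0.15] body 0.197 [ 0.18 -0.34  0.48] [ 0.11 -0.23  0.34]
```

```bash
python3 - <<'E'
from g import *
q0=r.get_state()['joints']
qh=np.array([-62.5,3.9,-39.1,-86.9,-80.6,127.4])
via=[5,3,-12,0,-72,10]; v2=[-32,8,-22,-50,-78,75]
st=jpath([q0,via,v2,qh]); show(st)
plan([(*fk(q,PR),1,.2) for q in st],rot=.2)
E
```

```text
n 36
[ 34. -20. -53.  45. -39. -72.] [ 0.511 -0.02   0.329] zax [ 0.6  -0.14 -0.79] body 0.32 [0.15 0.1  0.51] [0.29 0.03 0.63]
[ 17.  -6. -28.  18. -59. -23.] [ 0.514 -0.141  0.32 ] zax [ 0.24 -0.2  -0.95] body 0.351 [0.35 0.1  0.62] [ 0.42 -0.06  0.68]
[ -0.   4. -13.  -7. -73.  19.] [ 0.475 -0.148  0.264] zax [ 0.    0.12 -0.99] body 0.322 [ 0.48 -0.    0.66] [ 0.47 -0.19  0.64]
[-16.   6. -18. -29. -75.  47.] [ 0.394 -0.107  0.195] zax [ 0.02  0.48 -0.88] body 0.218 [ 0.47 -0.14  0.61] [ 0.39 -0.29  0.53]
[-32.   8. -22. -50. -78.  75.] [ 0.391 -0.056  0.19 ] zax [ 0.28  0.71 -0.65] body 0.16 [ 0.41 -0.26  0.56] [ 0.28 -0.32  0.44]
[-49.   6. -31. -70. -79. 104.] [ 0.412 -0.038  0.231] zax [ 0.66  0.65 -0.38] body 0.16 [ 0.28 -0.32  0.52] [ 0.16 -0.28  0.37]
[-62.   4. -39. -87. -81. 127.] [ 0.451 -0.082  0.286] zax [ 0.91  0.38 -0.15] body 0.197 [ 0.18 -0.34  0.48] [ 0.11 -0.23  0.34]
[{"slide":[0.2, -0.1, 0.03],"delta_rot":[-0.49, 0.76, -0.35],"fingers":1},{"slide":[0.19, -0.07, 0.04],"delta_rot":[-0.64, 0.61, -0.36],"fingers":1},{"slide":[0.17, -0.03, 0.04],"delta_rot":[-0.74,
[... 1846 characters left out ...]
.04, 0.01],"delta_rot":[0.95, 0.19, -0.35],"fingers":1},{"slide":[-0.02, -0.06, 0.0],"delta_rot":[0.96, 0.3, -0.38],"fingers":1},{"slide":[-0.01, -0.07, -0.01],"delta_rot":[0.94, 0.39, -0.4],"fingers":1},{"slide":[0.01, -0.08, 0.0],"delta_rot":[0.91, 0.5, -0.43],"fingers":1},{"slide":[0.03, -0.08, -0.01],"delta_rot":[0.89, 0.59, -0.45],"fingers":1}]
[{"slide":[0.04, -0.09, -0.01],"delta_rot":[0.84, 0.68, -0.47],"fingers":1},{"slide":[0.06, -0.09, -0.01],"delta_rot":[0.79, 0.76, -0.51],"fingers":1},{"slide":[0.07, -0.09, -0.02],"delta_rot":[0.73, 0.85, -0.53],"fingers":1},{"slide":[0.09, -0.09, -0.01],"delta_rot":[0.67, 0.92, -0.56],"fingers":1}]
end [ 0.451 -0.082  0.285] [-98.7   4.9 -68.1]
```

play_rows --rows '[{"slide": [0.2,-0.1,0.03],"delta_rot": [-0.49,0.76,-0.35],"fingers": 1},{"slide": [0.19,-0.07,0.04],"delta_rot": [-0.64,0.61,-0.36],"fingers": 1},{"slide": [0.17,-0.03,0.04],"delta_rot": [-0.74,0.45,-0.4],"fingers": 1},{"slide": [0.15,0,0.04],"delta_rot": [-0.82,0.27,-0.42],"fingers": 1},{"slide": [0.11,0.02,0.04],"delta_rot": [-0.86,0.06,-0.47],"fingers": 1},{"slide": [0.09,0.03,0.04],"delta_rot": [-0.85,-0.14,-0.5],"fingers": 1},{"slide": [0.06,0.03,0.04],"delta_rot": [-0.81,-0.33,-0.56],"fingers": 1},{"slide": [0.03,0.02,0.03],"delta_rot": [-0.71,-0.52,-0.61],"fingers": 1}]'

```text
time_s: 11.05
tcp_pos: [0.5139, -0.1435, 0.3142]
eef_rot: [-170.1, -10.4, -85.9]
contact_force: [-0.2, 0.4, 0.2]
gripper_width: 0.0879
gripper_force: 0.0
```

play_rows --rows '[{"slide": [0.01,0.02,0.04],"delta_rot": [-0.6,-0.69,-0.67],"fingers": 1},{"slide": [0,0,0.02],"delta_rot": [-0.45,-0.81,-0.74],"fingers": 1},{"slide": [-0.01,-0.02,0.03],"delta_rot": [-0.26,-0.91,-0.82],"fingers": 1},{"slide": [-0.03,0.13,0.12],"delta_rot": [-0.15,-0.77,-0.19],"fingers": 1},{"slide": [-0.04,0.13,0.12],"delta_rot": [-0.05,-0.78,-0.18],"fingers": 1},{"slide": [-0.04,0.11,0.11],"delta_rot": [0.05,-0.78,-0.18],"fingers": 1},{"slide": [-0.05,0.1,0.1],"delta_rot": [0.15,-0.77,-0.18],"fingers": 1},{"slide": [-0.05,0.08,0.09],"delta_rot": [0.25,-0.75,-0.18],"fingers": 1}]'

```text
time_s: 12.05
tcp_pos: [0.428, -0.1298, 0.2208]
eef_rot: [-175.2, 17.0, -69.6]
contact_force: [-0.3, -1.3, -0.4]
gripper_width: 0.0878
gripper_force: 0.0
```

play_rows --rows '[{"slide": [-0.05,0.07,0.09],"delta_rot": [0.36,-0.72,-0.19],"fingers": 1},{"slide": [-0.06,0.06,0.07],"delta_rot": [0.44,-0.68,-0.18],"fingers": 1},{"slide": [-0.05,0.04,0.07],"delta_rot": [0.54,-0.63,-0.2],"fingers": 1},{"slide": [-0.06,0.02,0.06],"delta_rot": [0.62,-0.57,-0.21],"fingers": 1},{"slide": [-0.05,0.01,0.05],"delta_rot": [0.69,-0.5,-0.22],"fingers": 1},{"slide": [-0.05,0,0.05],"delta_rot": [0.77,-0.42,-0.23],"fingers": 1},{"slide": [-0.04,-0.02,0.03],"delta_rot": [0.83,-0.34,-0.25],"fingers": 1},{"slide": [-0.03,-0.04,0.03],"delta_rot": [0.89,-0.25,-0.27],"fingers": 1}]'

```text
time_s: 13.05
tcp_pos: [0.3882, -0.0597, 0.1868]
eef_rot: [-145.1, 32.4, -55.6]
contact_force: [-0.0, -0.4, -1.0]
gripper_width: 0.0879
gripper_force: 0.0
```

```bash
python3 - <<'E'
from g import *
print(r.get_state()['joints'])
q0=r.get_state()['joints']
qh=np.array([-62.5,3.9,-39.1,-86.9,-80.6,127.4])
v2=[-32,8,-22,-50,-78,75]
st=jpath([q0,v2,qh]); show(st)
plan([(*fk(q,PR),1,.2) for q in st],rot=.2)
E
```

```text
[-29.004   7.827 -21.141 -46.539 -77.542  70.401]
n 13
[-31.   8. -22. -48. -78.  73.] [ 0.389 -0.058  0.188] zax [ 0.25  0.7  -0.67] body 0.162 [ 0.42 -0.25  0.57] [ 0.29 -0.32  0.44]
[-46.   6. -30. -67. -79.  99.] [ 0.405 -0.036  0.222] zax [ 0.6   0.68 -0.42] body 0.156 [ 0.31 -0.32  0.53] [ 0.18 -0.29  0.38]
[-62.   4. -39. -87. -81. 127.] [ 0.451 -0.082  0.286] zax [ 0.91  0.38 -0.15] body 0.197 [ 0.18 -0.34  0.48] [ 0.11 -0.23  0.34]
[-62.   4. -39. -87. -81. 127.] [ 0.451 -0.082  0.286] zax [ 0.91  0.38 -0.15] body 0.197 [ 0.18 -0.34  0.48] [ 0.11 -0.23  0.34]
[{"slide":[-0.01, -0.01, 0.0],"delta_rot":[0.47, -0.07, -0.12],"fingers":1},{"slide":[-0.01, -0.02, 0.01],"delta_rot":[0.48, -0.04, -0.12],"fingers":1},{"slide":[-0.05, -0.02, 0.01],"delta_rot":[0.93, -0.01, -0.31],"fingers":1},{"slide":[-0.04, -0.03, 0.01],"delta_rot":[0.94, 0.1, -0.33],"fingers":1},{"slide":[-0.03, -0.05, 0.0],"delta_rot":[0.96, 0.19, -0.35],"fingers":1},{"slide":[-0.02, -0.06, 0.0],"delta_rot":[0.95, 0.3, -0.38],"fingers":1},{"slide":[0.0, -0.07, 0.0],"delta_rot":[0.94, 0.39, -0.4],"fingers":1},{"slide":[0.01, -0.07, -0.01],"delta_rot":[0.92, 0.49, -0.42],"fingers":1}]
[{"slide":[0.02, -0.09, 0.0],"delta_rot":[0.88, 0.59, -0.46],"fingers":1},{"slide":[0.04, -0.08, -0.02],"delta_rot":[0.84, 0.68, -0.47],"fingers":1},{"slide":[0.06, -0.1, -0.01],"delta_rot":[0.8, 0.77, -0.51],"fingers":1},{"slide":[0.07, -0.09, -0.01],"delta_rot":[0.73, 0.85, -0.53],"fingers":1},{"slide":[0.09, -0.09, -0.02],"delta_rot":[0.67, 0.92, -0.56],"fingers":1}]
end [ 0.45  -0.082  0.286] [-98.7   4.9 -68.1]
```

play_rows --rows '[{"slide": [-0.03,-0.05,0.02],"delta_rot": [0.92,-0.16,-0.29],"fingers": 1},{"slide": [-0.05,-0.01,0.01],"delta_rot": [0.93,-0.01,-0.31],"fingers": 1},{"slide": [-0.04,-0.04,0.01],"delta_rot": [0.95,0.1,-0.33],"fingers": 1},{"slide": [-0.02,-0.04,0.01],"delta_rot": [0.95,0.19,-0.35],"fingers": 1},{"slide": [-0.02,-0.06,0],"delta_rot": [0.96,0.3,-0.38],"fingers": 1},{"slide": [-0.01,-0.07,-0.01],"delta_rot": [0.94,0.39,-0.4],"fingers": 1},{"slide": [0.01,-0.08,0],"delta_rot": [0.91,0.5,-0.43],"fingers": 1},{"slide": [0.03,-0.08,-0.01],"delta_rot": [0.89,0.59,-0.45],"fingers": 1}]'

```text
time_s: 14.05
tcp_pos: [0.4219, -0.0403, 0.2412]
eef_rot: [-110.3, 17.5, -55.6]
contact_force: [0.0, 0.1, 0.4]
gripper_width: 0.0875
gripper_force: 0.0
```

play_rows --rows '[{"slide": [0.04,-0.09,-0.01],"delta_rot": [0.84,0.68,-0.47],"fingers": 1},{"slide": [0.06,-0.09,-0.01],"delta_rot": [0.79,0.76,-0.51],"fingers": 1},{"slide": [0.07,-0.09,-0.02],"delta_rot": [0.73,0.85,-0.53],"fingers": 1},{"slide": [0.09,-0.09,-0.01],"delta_rot": [0.67,0.92,-0.56],"fingers": 1},{"slide": [0,0,0],"delta_rot": [0,0,0],"fingers": 1},{"slide": [0,0,0],"delta_rot": [0,0,0],"fingers": 1}]'

```text
time_s: 14.8
tcp_pos: [0.4521, -0.0798, 0.2846]
eef_rot: [-98.8, 4.9, -67.7]
contact_force: [0.4, -0.6, -0.3]
gripper_width: 0.0876
gripper_force: 0.0
```

```bash
python3 - <<'E'
from g import *
print(r.get_state()['joints'],r.get_state()['tcp_pos'])
ent=P+[0,0,-.010]; pre=ent-R[:,2]*.08
plan([(pre,R,1,.035),(ent,R,1,.02)])
E
```

```text
[-62.018   4.033 -39.024 -86.884 -80.388 127.425] [ 0.452 -0.08   0.285]
[{"slide":[0.02, 0.22, 0.03],"delta_rot":[0.01, 0.01, 0.0],"fingers":1},{"slide":[0.02, 0.22, 0.03],"delta_rot":[0.01, 0.02, 0.01],"fingers":1},{"slide":[0.02, 0.22, 0.03],"delta_rot":[0.01, 0.01, 0.0],"fingers":1},{"slide":[0.02, 0.22, 0.03],"delta_rot":[0.01, 0.02, 0.01],"fingers":1},{"slide":[0.02, 0.23, 0.04],"delta_rot":[0.0, 0.01, 0.0],"fingers":1},{"slide":[0.0, 0.0, 0.13],"delta_rot":[0.0, 0.0, 0.0],"fingers":1},{"slide":[0.0, 0.0, 0.13],"delta_rot":[0.0, 0.0, 0.0],"fingers":1},{"slide":[0.0, 0.0, 0.14],"delta_rot":[0.0, 0.0, 0.0],"fingers":1}]
[{"slide":[0.0, 0.0, 0.13],"delta_rot":[0.0, 0.0, 0.0],"fingers":1}]
end [ 0.523 -0.051  0.104] [-98.7   5.  -68.1]
```

```bash
python3 - <<'E'
from g import *
i,c=load('t3'); hsv=cv2.cvtColor(i,cv2.COLOR_BGR2HSV)
m=cv2.inRange(hsv,(125,80,40),(160,255,255)); q=np.argwhere(m)[:,::-1].astype(np.float32); b=cv2.boxPoints(cv2.minAreaRect(q)); print(b.round(0).tolist(), onz(c,b,.044)[:,:2].tolist())
pur=onz(c,b,.044)[:,:2].astype(np.float32)
for th in(10,20,28,35):
  for az in(15,30,45):
    for off in(-.02,.03,.06):
      R=grip(th,az,0); g=gpos(th,.015,off); g[2]=.113; 
      d=gpos(0,.015,off); g[:2]=d[:2]
      p=g+R[:,2]*.019
      qq=ik(p,R,seeds=[[-55,34,-40,-98,-75,157],[-45,18,-45,-100,-60,130]])
      # body points down to 160 mm back
      w=[p+R@np.array([sx*.039,sy*.0965,-.066-k]) for sx in(1,0,-1) for sy in(1,-1) for k in np.linspace(0,.12,7)]
      inp=[x[2] for x in w if cv2.pointPolygonTest(pur.reshape(-1,1,2),(float(x[0]),float(x[1])),True)>-.01]
      print(th,az,off,'low',round(min(x[2] for x in w),3),'over purple',round(min(inp),3) if inp else None,[k.round(0).tolist() for k in qq])
E
```

```text
[[301.0, 360.0], [314.0, 293.0], [359.0, 301.0], [346.0, 368.0]] [[0.2493802179938303, -0.02238620507207531], [0.43569165083912437, -0.058977677752879494], [0.41074718304892005, -0.1862631691429789], [0.2250157920130389, -0.14848561682669265]]
10 15 -0.02 low 0.024 over purple 0.026 []
10 15 0.03 low 0.024 over purple 0.027 []
10 15 0.06 low 0.024 over purple 0.041 []
10 30 -0.02 low 0.022 over purple 0.025 [[-56.0, 42.0, -43.0, -100.0, -80.0, 170.0]]
10 30 0.03 low 0.022 over purple 0.028 []
10 30 0.06 low 0.022 over purple 0.031 []
10 45 -0.02 low 0.019 over purple 0.026 [[-51.0, 40.0, -31.0, -89.0, -83.0, 155.0]]
10 45 0.03 low 0.019 over purple 0.026 [[-47.0, 41.0, -35.0, -93.0, -82.0, 159.0]]
10 45 0.06 low 0.019 over purple 0.026 [[-44.0, 42.0, -37.0, -96.0, -82.0, 162.0]]
20 15 -0.02 low 0.034 over purple 0.034 [[-56.0, 33.0, -54.0, -114.0, -69.0, 171.0]]
20 15 0.03 low 0.034 over purple 0.041 []
20 15 0.06 low 0.034 over purple 0.067 []
20 30 -0.02 low 0.03 over purple 0.035 [[-52.0, 30.0, -41.0, -98.0, -69.0, 150.0]]
20 30 0.03 low 0.03 over purple 0.035 [[-48.0, 31.0, -45.0
[... 1156 characters left out ...]
 9.0, -43.0, -100.0, -38.0, 123.0]]
35 15 0.03 low 0.054 over purple 0.054 [[-31.0, 8.0, -45.0, -107.0, -35.0, 127.0]]
35 15 0.06 low 0.054 over purple 0.11 [[-28.0, 8.0, -47.0, -113.0, -34.0, 131.0]]
35 30 -0.02 low 0.046 over purple 0.046 [[-40.0, 16.0, -36.0, -87.0, -53.0, 116.0]]
35 30 0.03 low 0.046 over purple 0.046 [[-35.0, 15.0, -39.0, -92.0, -50.0, 118.0]]
35 30 0.06 low 0.046 over purple 0.076 [[-32.0, 15.0, -40.0, -96.0, -49.0, 120.0]]
35 45 -0.02 low 0.037 over purple 0.037 [[-42.0, 25.0, -28.0, -79.0, -68.0, 114.0]]
35 45 0.03 low 0.037 over purple 0.037 [[-37.0, 24.0, -31.0, -83.0, -65.0, 115.0]]
35 45 0.06 low 0.037 over purple 0.053 [[-34.0, 24.0, -33.0, -86.0, -63.0, 116.0]]
```

```bash
sed -i '/^TH,AZ/,$d' g.py; cat >> g.py <<'E'
TH,AZ,OFF=24,20,.055
R=grip(TH,AZ,0); P=gpos(TH,.015,OFF)+R[:,2]*.019
ge=gpos(0,.015,OFF); ge[2]=.106; E_=ge+R[:,2]*.019; PRE=E_-R[:,2]*.07
pur=np.array([[.249,-.022],[.436,-.059],[.411,-.186],[.225,-.148]],np.float32)
def overp(p,R):
    w=[p+R@np.array([sx*.039,sy*.0965,-.066-k]) for sx in(1,0,-1) for sy in(1,-1) for k in np.linspace(0,.12,7)]
    inp=[x[2] for x in w if cv2.pointPolygonTest(pur.reshape(-1,1,2),(float(x[0]),float(x[1])),True)>-.01]
    return round(min(x[2] for x in w),3),round(min(inp),3) if inp else None
E
python3 - <<'E'
from g import *
q0=r.get_state()['joints']
qe=ik(E_,R,seeds=[[-42,18,-52,-110,-55,150],[-45,32,-48,-108,-69,160]]); print(qe)
qP=ik(P,R,seeds=qe)[0]; qpre=ik(PRE,R,seeds=qe); qhi=ik(PRE+[0,0,.12],R,seeds=qe)
for n,p in(('E',E_),('P',P),('PRE',PRE),('PREmid',PRE+[0,0,.06])): print(n,p,overp(p,R))
print(qP,qpre,qhi)
# raise chain
q=qP
for th in range(24,95,11):
    t=min(th,90); p=P+np.array([0.0,0,.16])*min(1,(t-24)/40); s=ik(p,grip(t,AZ,0),seeds=[q]); print(t,p,s[:1]); q=s[0] if s else q
plan([(PRE+[0,0,.12],R,1),(PRE,R,1,.04),(E_,R,1,.02)])
E
```

```text
[array([ -45.529,   29.528,  -54.33 , -118.063,  -64.525,  165.478])]
E [0.528 0.021 0.099] (np.float64(0.03), np.float64(0.053))
P [0.547 0.018 0.135] (np.float64(0.066), np.float64(0.089))
PRE [0.465 0.005 0.125] (np.float64(0.057), np.float64(0.057))
PREmid [0.465 0.005 0.185] (np.float64(0.117), np.float64(0.117))
[ -39.698   17.197  -49.478 -115.215  -55.426  148.533] [array([ -53.445,   19.942,  -56.045, -106.388,  -62.834,  156.782])] [array([-29.2  , -16.665, -44.362, -87.699, -39.298,  98.127])]
24 [0.547 0.018 0.135] [array([ -39.698,   17.197,  -49.478, -115.215,  -55.426,  148.533])]
35 [0.547 0.018 0.179] [array([-12.594,  -2.601, -36.553, -85.072, -24.076,  87.675])]
46 [0.547 0.018 0.223] []
57 [0.547 0.018 0.267] [array([ 19.025, -11.006, -36.077,  -9.401, -27.462, -13.866])]
68 [0.547 0.018 0.295] [array([ 14.044,  -6.67 , -22.394, -14.663, -47.715, -10.483])]
79 [0.547 0.018 0.295] [array([ 10.439,  -0.368, -12.825, -17.75 , -62.009,  -9.957])]
90 [0.547 0.018 0.295] [array([  7.777,   6.207,  -4.067, -19.945, -75.084, -11.082])]
[{"slide":[-0.09, 0.05, 0.07],"delta
[... 153 characters left out ...]
-0.55, 0.45, 0.27],"fingers":1},{"slide":[-0.09, 0.05, 0.06],"delta_rot":[-0.54, 0.44, 0.26],"fingers":1},{"slide":[-0.1, 0.04, 0.07],"delta_rot":[-0.55, 0.45, 0.27],"fingers":1},{"slide":[0.04, 0.25, 0.1],"delta_rot":[0.0, 0.0, 0.0],"fingers":1},{"slide":[0.04, 0.24, 0.1],"delta_rot":[0.0, 0.0, 0.0],"fingers":1},{"slide":[0.03, 0.25, 0.1],"delta_rot":[0.0, 0.0, 0.0],"fingers":1}]
[{"slide":[0.0, 0.0, 0.12],"delta_rot":[0.0, 0.0, 0.0],"fingers":1},{"slide":[0.0, 0.0, 0.12],"delta_rot":[0.0, 0.0, 0.0],"fingers":1},{"slide":[0.0, 0.0, 0.11],"delta_rot":[0.0, 0.0, 0.0],"fingers":1},{"slide":[0.0, 0.0, 0.12],"delta_rot":[0.0, 0.0, 0.0],"fingers":1}]
end [0.528 0.021 0.098] [-112.7    8.   -79.3]
```

play_rows --rows '[{"slide": [-0.09,0.05,0.07],"delta_rot": [-0.55,0.45,0.27],"fingers": 1},{"slide": [-0.1,0.05,0.07],"delta_rot": [-0.54,0.45,0.26],"fingers": 1},{"slide": [-0.1,0.05,0.06],"delta_rot": [-0.55,0.45,0.27],"fingers": 1},{"slide": [-0.09,0.05,0.06],"delta_rot": [-0.54,0.44,0.26],"fingers": 1},{"slide": [-0.1,0.04,0.07],"delta_rot": [-0.55,0.45,0.27],"fingers": 1},{"slide": [0,0,0],"delta_rot": [0,0,0],"fingers": 1}]'

```text
time_s: 15.55
tcp_pos: [0.4662, 0.0104, 0.2478]
eef_rot: [-112.5, 7.9, -78.8]
contact_force: [-0.2, 0.8, -0.5]
gripper_width: 0.0874
gripper_force: 0.0
```

play_rows --rows '[{"slide": [0.02,0.12,0.05],"delta_rot": [0,0,0],"fingers": 1},{"slide": [0.02,0.12,0.05],"delta_rot": [0,0,0],"fingers": 1},{"slide": [0.02,0.12,0.05],"delta_rot": [0,0,0],"fingers": 1},{"slide": [0.02,0.13,0.05],"delta_rot": [0,0,0],"fingers": 1},{"slide": [0.02,0.13,0.05],"delta_rot": [0,0,0],"fingers": 1},{"slide": [0.01,0.12,0.05],"delta_rot": [0,0,0],"fingers": 1},{"slide": [0,0,0],"delta_rot": [0,0,0],"fingers": 1}]'

```text
time_s: 16.42
tcp_pos: [0.4645, 0.0035, 0.122]
eef_rot: [-112.9, 8.7, -79.8]
contact_force: [-0.5, 0.2, 0.4]
gripper_width: 0.0871
gripper_force: 0.0
```

```bash
python3 - <<'E'
from g import *
print(r.get_state()['joints'],r.get_state()['tcp_pos'],r.get_state()['contact_force'])
i,c=cap('side','s1'); print(proj(c,[E_,P,r.get_state()['tcp_pos']]))
cv2.imwrite('pics/s1c.png',cv2.resize(i[130:330,180:500],None,fx=2.5,fy=2.5))
plan([(E_,R,1,.02)])
E
```

```text
[ -54.076   21.198  -56.257 -106.571  -63.235  157.55 ] [0.465 0.003 0.122] [-0.462  0.185  0.402]
[[330.626 252.676]
 [323.523 242.378]
 [352.603 236.921]]
[{"slide":[0.0, 0.0, 0.12],"delta_rot":[0.0, -0.01, -0.03],"fingers":1},{"slide":[0.0, 0.0, 0.12],"delta_rot":[0.0, -0.01, -0.03],"fingers":1},{"slide":[-0.01, -0.01, 0.11],"delta_rot":[0.0, -0.01, -0.03],"fingers":1},{"slide":[0.0, 0.0, 0.12],"delta_rot":[0.0, -0.01, -0.03],"fingers":1}]
end [0.528 0.021 0.098] [-112.7    8.   -79.3]
```

View pics/s1c.png

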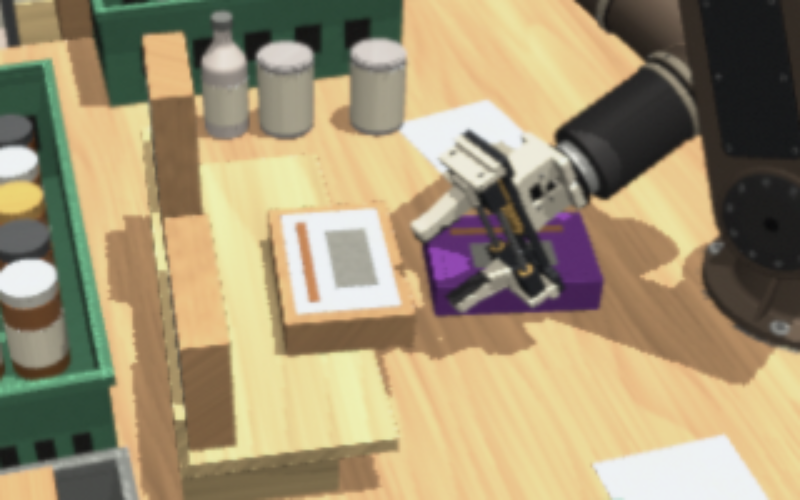

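The side view shows the open gripper in front of the carton's overhang, with its jaws tilted, above the purple box and not touching it. Enter.

play_rows --rows '[{"slide": [0,0,0.1],"delta_rot": [0,-0.01,-0.03],"fingers": 1},{"slide": [0,0,0.12],"delta_rot": [0,-0.01,-0.03],"fingers": 1},{"slide": [0,0,0.12],"delta_rot": [0,-0.01,-0.03],"fingers": 1},{"slide": [0,0,0.12],"delta_rot": [0,-0.01,-0.03],"fingers": 1},{"slide": [0,0,0],"delta_rot": [0,0,0],"fingers": 1}]'

```text
time_s: 17.1
tcp_pos: [0.5277, 0.0203, 0.1012]
eef_rot: [-112.3, 7.3, -79.0]
contact_force: [-0.5, -0.4, -0.5]
gripper_width: 0.0875
gripper_force: 0.0
```

```bash
python3 - <<'E'
from g import *
s=r.get_state();print(s['joints'],s['tcp_pos'],s['contact_force'],'want',E_)
plan([(P,R,1,.0055)])
E
```

```text
[ -45.723   29.349  -54.331 -117.858  -64.781  166.075] [0.528 0.02  0.101] [-0.501 -0.385 -0.453] want [0.528 0.021 0.099]
[{"slide":[0.0, -0.04, 0.0],"delta_rot":[-0.01, 0.0, 0.02],"fingers":1},{"slide":[0.0, -0.04, 0.0],"delta_rot":[-0.01, 0.0, 0.02],"fingers":1},{"slide":[0.0, -0.03, 0.01],"delta_rot":[-0.01, 0.0, 0.02],"fingers":1},{"slide":[0.0, -0.04, 0.0],"delta_rot":[-0.01, 0.0, 0.03],"fingers":1},{"slide":[0.0, -0.03, 0.01],"delta_rot":[-0.01, 0.0, 0.02],"fingers":1},{"slide":[0.0, -0.04, 0.0],"delta_rot":[-0.01, 0.0, 0.03],"fingers":1},{"slide":[0.01, -0.03, 0.01],"delta_rot":[-0.01, 0.0, 0.02],"fingers":1}]
end [0.547 0.018 0.134] [-112.7    8.   -79.3]
```

No contact on entry. Lift the front edge, then close.

play_rows --rows '[{"slide": [0,-0.04,0],"delta_rot": [-0.01,0,0.02],"fingers": 1},{"slide": [0,-0.04,0],"delta_rot": [-0.01,0,0.02],"fingers": 1},{"slide": [0,-0.03,0.01],"delta_rot": [-0.01,0,0.02],"fingers": 1},{"slide": [0,-0.04,0],"delta_rot": [-0.01,0,0.03],"fingers": 1},{"slide": [0,-0.03,0.01],"delta_rot": [-0.01,0,0.02],"fingers": 1},{"slide": [0,-0.04,0],"delta_rot": [-0.01,0,0.03],"fingers": 1},{"slide": [0,-0.03,0.01],"delta_rot": [-0.01,0,0.02],"fingers": 1},{"slide": [0,0,0],"delta_rot": [0,0,0],"fingers": 1}]'

```text
time_s: 18.1
tcp_pos: [0.5461, 0.0197, 0.1319]
eef_rot: [-112.9, 8.1, -79.3]
contact_force: [-0.3, -0.2, -1.4]
gripper_width: 0.0875
gripper_force: 0.6
```

play_rows --rows '[{"slide": [0,0,0],"delta_rot": [0,0,0],"fingers": 0.6},{"slide": [0,0,0],"delta_rot": [0,0,0],"fingers": 0.4},{"slide": [0,0,0],"delta_rot": [0,0,0],"fingers": 0.2},{"slide": [0,0,0],"delta_rot": [0,0,0],"fingers": -1},{"slide": [0,0,0],"delta_rot": [0,0,0],"fingers": -1},{"slide": [0,0,0],"delta_rot": [0,0,0],"fingers": -1},{"slide": [0,0,0],"delta_rot": [0,0,0],"fingers": -1}]' --squeeze 50

```text
time_s: 18.98
tcp_pos: [0.5458, 0.0196, 0.1312]
eef_rot: [-113.0, 8.2, -79.4]
contact_force: [-0.6, 0.0, 0.2]
gripper_width: 0.0442
gripper_force: 49.3
```

```bash
python3 - <<'E'
from g import *
s=r.get_state();print(s['joints'],s['tcp_pos'],s['contact_force'],s['moment'],s['gripper_width'],'want',P)
i,c=cap('side','s2')
cv2.imwrite('pics/s2c.png',cv2.resize(i[130:330,200:440],None,fx=3,fy=3))
E
```

```text
[ -39.729   17.743  -49.69  -115.483  -55.551  149.02 ] [0.546 0.02  0.131] [-0.578  0.019  0.249] [-0.705  3.13  -0.085] 0.044192357888049136 want [0.547 0.018 0.135]
```

View pics/s2c.png

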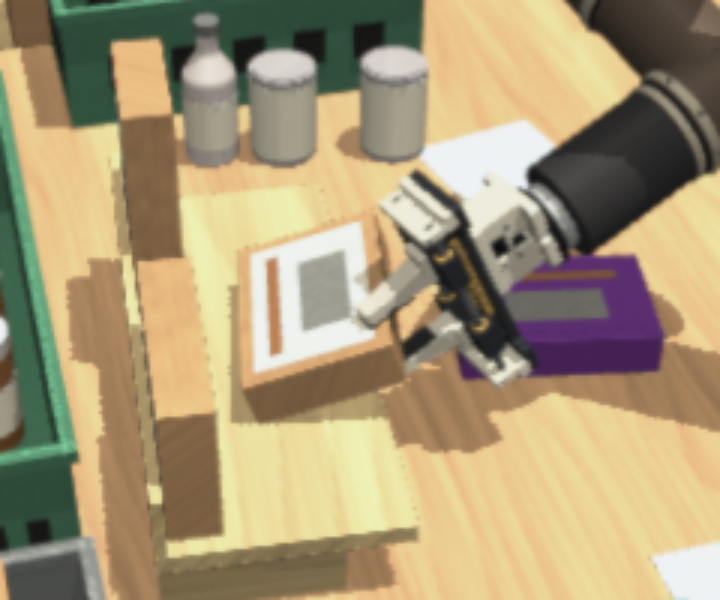

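The side view shows the carton's front raised, pivoting on its back edge and clamped square (width 44.2 mm). Now plan the lift and the turn upright.

```bash
cat >> g.py <<'E'
YL=-4.9; U_=np.array([np.cos(np.radians(YL)),np.sin(np.radians(YL)),0]); V_=np.array([-U_[1],U_[0],0]); M=np.array([.6936,.050,0])
H=grip(0,AZ,0,yaw=0)   # carton frame -> tool rotation: R=Rc@H
def carton(p,R):
    Rc=R@H.T; mid=p-R[:,2]*.019+Rc@np.array([.05,-OFF,0]); 
    return mid,Rc,np.array([mid+Rc@np.array([a*.065,b*.095,c*.022]) for a in(1,-1) for b in(1,-1) for c in(1,-1)])
def fin(gap,dz=0): # TCP pose for standing carton in front of match
    Rf=grip(90,AZ,0,yaw=YL); g=M-U_*(.022+gap)+V_*OFF+np.array([0,0,.190+dz]); return g+Rf[:,2]*.019,Rf
def chk(st):
    for k,q in enumerate(st):
        if k%3 and k!=len(st)-1: continue
        p,R=fk(q,PR); mid,Rc,C=carton(p,R); L=(C-np.r_[.5346,-.036,0])@np.array([U_,V_,[0,0,1]]).T
        over=L[:,0]>-.01
        print(k,q.round(0),'tcp',p.round(3),'mid',mid.round(3),'minz',C[:,2].min().round(3),'maxX(ledge front=0,match=.152)',L[:,0].max().round(3),'body',body(p,R).round(3))
E
python3 - <<'E'
from g import *
q0=r.get_state()['joints']; p,R0=fk(q0,PR)
print(carton(p,R0)[0],carton(p,R0)[2][:,2].min())
pf,Rf=fin(.028,.06); 
qf=ik(pf,Rf,seeds=[[7,6,-4,-20,-75,-11],[0,20,0,-30,-72,0]])[0]; print('final+60',pf,qf)
pm=pf-U_*.12+[0,0,.04]
qm=ik(pm,Rf,seeds=[qf])[0]
chk(jpath([q0,qm]))
E
```

```text
[ 0.567 -0.045  0.118] 0.070813861363312
final+60 [0.649 0.116 0.232] [ 15.201  17.605   2.455 -20.129 -68.958 -13.781]
0 [ -38.   17.  -48. -112.  -56.  143.] tcp [0.541 0.042 0.134] mid [ 0.565 -0.021  0.117] minz 0.064 maxX(ledge front=0,match=.152) 0.098 body 0.064
3 [ -31.   16.  -44. -101.  -58.  124.] tcp [0.518 0.098 0.139] mid [0.551 0.044 0.111] minz 0.04 maxX(ledge front=0,match=.152) 0.09 body 0.068
6 [-24.  14. -39. -91. -59. 105.] tcp [0.489 0.137 0.14 ] mid [0.525 0.092 0.102] minz 0.016 maxX(ledge front=0,match=.152) 0.066 body 0.074
9 [-18.  13. -35. -80. -60.  87.] tcp [0.462 0.158 0.139] mid [0.496 0.12  0.093] minz -0.004 maxX(ledge front=0,match=.152) 0.031 body 0.085
12 [-11.  12. -30. -69. -62.  68.] tcp [0.442 0.163 0.14 ] mid [0.47  0.127 0.088] minz -0.015 maxX(ledge front=0,match=.152) -0.005 body 0.103
15 [ -4.  10. -25. -59. -63.  49.] tcp [0.435 0.156 0.147] mid [0.456 0.118 0.093] minz -0.011 maxX(ledge front=0,match=.152) -0.03 body 0.131
18 [  2.   9. -21. -48. -65.  31.] tcp [0.444 0.144 0.162] mid [0.458 0.1   0.11 ] minz 0.013 maxX(ledge front=0,match=.152) -0.039 body 0.17
21 [  9.   7. -16. -37. -66.  12.] tcp [0.468 0.132 0.191] mid [0.474 0.08  0.145] minz 0.058 maxX(ledge front=0,match=.152) -0.032 body 0.219
24 [ 16.   6. -12. -27. -68.  -7.] tcp [0.503 0.125 0.234] mid [0.502 0.067 0.196] minz 0.123 maxX(ledge front=0,match=.152) -0.01 body 0.276
26 [ 20.   5.  -9. -19. -69. -19.] tcp [0.529 0.126 0.272] mid [0.524 0.065 0.24 ] minz 0.175 maxX(ledge front=0,match=.152) 0.003 body 0.321
```

```bash
python3 - <<'E'
from g import *
q0=r.get_state()['joints']; p,R0=fk(q0,PR)
Rf=grip(90,AZ,0,yaw=YL)
best=[]
for d in ([0,0,.08],[0,0,.12],[-.03,-.04,.12],[-.03,-.08,.12],[0,-.06,.1],[0,-.1,.12],[-.05,-.1,.15]):
    q=q0
    for k in range(1,9):
        s=ik(p+np.array(d)*k/8,R0,seeds=[q]); 
        if not s: q=None;break
        q=s[0]
    print(d,None if q is None else q.round(0))
    if q is None: continue
    for pm in ([.52,.12,.30],[.52,.0,.32],[.52,-.1,.32],[.58,-.05,.34]):
        s=ik(np.array(pm),Rf,seeds=[[10,6,-4,-20,-75,-11]])
        if not s: continue
        st=jpath([q,s[0]]); lo=min(carton(*fk(x,PR))[2][:,2].min() for x in st); mx=max(((carton(*fk(x,PR))[2]-np.r_[.5346,-.036,0])@U_).max() for x in st); 
        print('   ',pm,len(st),'minz',lo.round(3),'maxX',mx.round(3),'body',min(body(*fk(x,PR)) for x in st).round(3))
E
```

```text
[0, 0, 0.08] [ -29.   -2.  -42. -103.  -40.  118.]
    [0.52, 0.12, 0.3] 21 minz 0.079 maxX 0.105 body 0.145
    [0.52, 0.0, 0.32] 20 minz 0.101 maxX 0.113 body 0.147
    [0.52, -0.1, 0.32] 18 minz 0.11 maxX 0.123 body 0.149
    [0.58, -0.05, 0.34] 20 minz 0.119 maxX 0.138 body 0.15
[0, 0, 0.12] [-21.  -9. -38. -94. -32. 101.]
    [0.52, 0.12, 0.3] 19 minz 0.116 maxX 0.111 body 0.186
    [0.52, 0.0, 0.32] 18 minz 0.137 maxX 0.121 body 0.188
    [0.52, -0.1, 0.32] 17 minz 0.144 maxX 0.132 body 0.19
    [0.58, -0.05, 0.34] 18 minz 0.157 maxX 0.148 body 0.191
[-0.03, -0.04, 0.12] [-30. -10. -39. -89. -40. 100.]
    [0.52, 0.12, 0.3] 19 minz 0.113 maxX 0.083 body 0.185
    [0.52, 0.0, 0.32] 17 minz 0.133 maxX 0.091 body 0.187
    [0.52, -0.1, 0.32] 17 minz 0.141 maxX 0.099 body 0.188
    [0.58, -0.05, 0.34] 17 minz 0.153 maxX 0.116 body 0.19
[-0.03, -0.08, 0.12] [-37.  -7. -37. -87. -46. 102.]
    [0.52, 0.12, 0.3] 19 minz 0.107 maxX 0.084 body 0.183
    [0.52, 0.0, 0.32] 17 minz 0.127 maxX 0.088 body 0.186
    [0.52, -0.1, 0.32] 17 minz 0.134 maxX 0.094 body 0.187
    [0.58, -0.05, 0.34
[... 187 characters left out ...]
15 body 0.166
    [0.52, -0.1, 0.32] 17 minz 0.121 maxX 0.121 body 0.168
    [0.58, -0.05, 0.34] 18 minz 0.131 maxX 0.136 body 0.169
[0, -0.1, 0.12] [-37.  -3. -34. -87. -46. 103.]
    [0.52, 0.12, 0.3] 19 minz 0.105 maxX 0.113 body 0.183
    [0.52, 0.0, 0.32] 18 minz 0.124 maxX 0.116 body 0.185
    [0.52, -0.1, 0.32] 17 minz 0.132 maxX 0.12 body 0.186
    [0.58, -0.05, 0.34] 17 minz 0.142 maxX 0.135 body 0.188
[-0.05, -0.1, 0.15] [-38. -12. -36. -80. -48.  93.]
    [0.52, 0.12, 0.3] 17 minz 0.128 maxX 0.067 body 0.213
    [0.52, 0.0, 0.32] 17 minz 0.146 maxX 0.07 body 0.215
    [0.52, -0.1, 0.32] 16 minz 0.154 maxX 0.075 body 0.216
    [0.58, -0.05, 0.34] 17 minz 0.166 maxX 0.092 body 0.218
```

```bash
python3 - <<'E'
from g import *
q0=r.get_state()['joints']; p,R0=fk(q0,PR); Rf=grip(90,AZ,0,yaw=YL)
q=q0;st=[]
for k in range(1,9):
    q=ik(p+np.array([-.03,-.04,.12])*k/8,R0,seeds=[q])[0]; st.append(q)
s=ik(np.array([.52,0,.32]),Rf,seeds=[[10,6,-4,-20,-75,-11]])[0]
plan([(*fk(x,PR),-1,.2) for x in st+jpath([q,s])],rot=.2)
E
```

```text
[{"slide":[0.01, -0.08, -0.07],"delta_rot":[0.0, 0.0, 0.0],"fingers":-1},{"slide":[0.02, -0.09, -0.07],"delta_rot":[0.0, 0.0, 0.0],"fingers":-1},{"slide":[0.01, -0.08, -0.07],"delta_rot":[0.0, 0.0, 0.0],"fingers":-1},{"slide":[0.01, -0.08, -0.06],"delta_rot":[0.0, 0.0, 0.0],"fingers":-1},{"slide":[0.02, -0.08, -0.07],"delta_rot":[0.0, 0.0, 0.0],"fingers":-1},{"slide":[0.01, -0.09, -0.07],"delta_rot":[0.0, 0.0, 0.0],"fingers":-1},{"slide":[0.01, -0.08, -0.07],"delta_rot":[0.0, 0.0, 0.0],"fingers":-1},{"slide":[0.02, -0.08, -0.07],"delta_rot":[0.0, 0.0, 0.0],"fingers":-1}]
[{"slide":[-0.1, -0.03, 0.03],"delta_rot":[-0.38, -0.95, 0.35],"fingers":-1},{"slide":[-0.09, -0.01, 0.02],"delta_rot":[-0.5, -0.88, 0.36],"fingers":-1},{"slide":[-0.07, 0.0, 0.02],"delta_rot":[-0.61, -0.8, 0.36],"fingers":-1},{"slide":[-0.07, 0.0, 0.02],"delta_rot":[-0.71, -0.71, 0.38],"fingers":-1},{"slide":[-0.06, 0.01, 0.01],"delta_rot":[-0.79, -0.59, 0.39],"fingers":-1},{"slide":[-0.04, 0.02, 0.0],"delta_rot":[-0.85, -0.47, 0.4],"fingers":-1},{"slide":[-0.04, 0.01, 0.0],"delta_rot":[-0.91, -0.34, 0.41],"fingers":-1},{"slide":[-0.02, 0.01, 0.0],"delta_rot":[-0.94, -0.21, 0.43],"fingers":-1}]
[{"slide":[-0.01, 0.01, -0.02],"delta_rot":[-0.94, -0.06, 0.44],"fingers":-1},{"slide":[0.0, 0.0, -0.02],"delta_rot":[-0.94, 0.09, 0.47],"fingers":-1},{"slide":[0.0, -0.01, -0.03],"delta_rot":[-0.91, 0.22, 0.48],"fingers":-1},{"slide":[0.02, -0.01, -0.04],"delta_rot":[-0.86, 0.36, 0.51],"fingers":-1},{"slide":[0.01, -0.02, -0.06],"delta_rot":[-0.79, 0.49, 0.54],"fingers":-1},{"slide":[0.02, -0.03, -0.06],"delta_rot":[-0.7, 0.6, 0.57],"fingers":-1},{"slide":[0.03, -0.03, -0.07],"delta_rot":[-0.6, 0.7, 0.6],"fingers":-1},{"slide":[0.02, -0.05, -0.08],"delta_rot":[-0.48, 0.79, 0.64],"fingers":-1}]
[{"slide":[0.02, -0.05, -0.1],"delta_rot":[-0.35, 0.85, 0.67],"fingers":-1}]
end [ 0.52 -0.    0.32] [-180.    20.   -94.9]
```

play_rows --rows '[{"slide": [0.01,-0.08,-0.07],"delta_rot": [0,0,0],"fingers": -1},{"slide": [0.02,-0.09,-0.07],"delta_rot": [0,0,0],"fingers": -1},{"slide": [0.01,-0.08,-0.07],"delta_rot": [0,0,0],"fingers": -1},{"slide": [0.01,-0.08,-0.06],"delta_rot": [0,0,0],"fingers": -1},{"slide": [0.02,-0.08,-0.07],"delta_rot": [0,0,0],"fingers": -1},{"slide": [0.01,-0.09,-0.07],"delta_rot": [0,0,0],"fingers": -1},{"slide": [0.01,-0.08,-0.07],"delta_rot": [0,0,0],"fingers": -1},{"slide": [0.02,-0.08,-0.07],"delta_rot": [0,0,0],"fingers": -1}]' --squeeze 60

```text
time_s: 20.02
tcp_pos: [0.5145, -0.0204, 0.2508]
eef_rot: [-113.0, 8.3, -79.4]
contact_force: [-0.2, -0.2, -2.9]
gripper_width: 0.0445
gripper_force: 58.9
```

play_rows --rows '[{"slide": [-0.1,-0.03,0.03],"delta_rot": [-0.38,-0.95,0.35],"fingers": -1},{"slide": [-0.09,-0.01,0.02],"delta_rot": [-0.5,-0.88,0.36],"fingers": -1},{"slide": [-0.07,0,0.02],"delta_rot": [-0.61,-0.8,0.36],"fingers": -1},{"slide": [-0.07,0,0.02],"delta_rot": [-0.71,-0.71,0.38],"fingers": -1},{"slide": [-0.06,0.01,0.01],"delta_rot": [-0.79,-0.59,0.39],"fingers": -1},{"slide": [-0.04,0.02,0],"delta_rot": [-0.85,-0.47,0.4],"fingers": -1},{"slide": [-0.04,0.01,0],"delta_rot": [-0.91,-0.34,0.41],"fingers": -1},{"slide": [-0.02,0.01,0],"delta_rot": [-0.94,-0.21,0.43],"fingers": -1}]'

```text
time_s: 21.02
tcp_pos: [0.5037, 0.0518, 0.2643]
eef_rot: [-136.1, 31.2, -66.8]
contact_force: [0.2, 1.5, -3.2]
gripper_width: 0.0439
gripper_force: 58.9
```

play_rows --rows '[{"slide": [-0.01,0.01,-0.02],"delta_rot": [-0.94,-0.06,0.44],"fingers": -1},{"slide": [0,0,-0.02],"delta_rot": [-0.94,0.09,0.47],"fingers": -1},{"slide": [0,-0.01,-0.03],"delta_rot": [-0.91,0.22,0.48],"fingers": -1},{"slide": [0.02,-0.01,-0.04],"delta_rot": [-0.86,0.36,0.51],"fingers": -1},{"slide": [0.01,-0.02,-0.06],"delta_rot": [-0.79,0.49,0.54],"fingers": -1},{"slide": [0.02,-0.03,-0.06],"delta_rot": [-0.7,0.6,0.57],"fingers": -1},{"slide": [0.03,-0.03,-0.07],"delta_rot": [-0.6,0.7,0.6],"fingers": -1},{"slide": [0.02,-0.05,-0.08],"delta_rot": [-0.48,0.79,0.64],"fingers": -1}]'

```text
time_s: 22.02
tcp_pos: [0.5131, 0.0088, 0.3065]
eef_rot: [-177.4, 23.7, -91.7]
contact_force: [0.6, -0.6, -2.4]
gripper_width: 0.0445
gripper_force: 58.9
```

play_rows --rows '[{"slide": [0.02,-0.05,-0.1],"delta_rot": [-0.35,0.85,0.67],"fingers": -1},{"slide": [0,0,0],"delta_rot": [0,0,0],"fingers": -1},{"slide": [0,0,0],"delta_rot": [0,0,0],"fingers": -1}]'

```text
time_s: 22.4
tcp_pos: [0.5194, 0.0004, 0.3188]
eef_rot: [179.9, 20.1, -94.9]
contact_force: [-0.1, 0.0, -3.2]
gripper_width: 0.0442
gripper_force: 58.9
```

```bash
python3 - <<'E'
from g import *
s=r.get_state();print(s['joints'],s['tcp_pos'],s['eef_rot'],s['contact_force'],s['gripper_width'])
i,c=cap('side','s3'); p,R0=fk(s['joints'],PR); C=carton(p,R0)[2]
for uv in proj(c,C): cv2.circle(i,tuple(int(round(k)) for k in uv),2,(255,0,255),-1)
print(proj(c,C).round(0).tolist(),C.round(3).tolist())
cv2.imwrite('pics/s3c.png',cv2.resize(i[60:310,200:460],None,fx=2.4,fy=2.4))
E
```

```text
[  5.832   4.001  -3.399 -20.105 -79.48   -7.51 ] [0.519 0.    0.319] [179.906  20.098 -94.859] [-0.053  0.016 -3.206] 0.04424886111658613
[[327.0, 217.0], [345.0, 216.0], [313.0, 175.0], [329.0, 173.0], [328.0, 170.0], [347.0, 169.0], [313.0, 131.0], [330.0, 129.0]] [[0.544, 0.032, 0.222], [0.5, 0.036, 0.222], [0.528, -0.157, 0.221], [0.484, -0.154, 0.221], [0.544, 0.032, 0.352], [0.5, 0.036, 0.352], [0.528, -0.157, 0.351], [0.484, -0.154, 0.351]]
```

View pics/s3c.png

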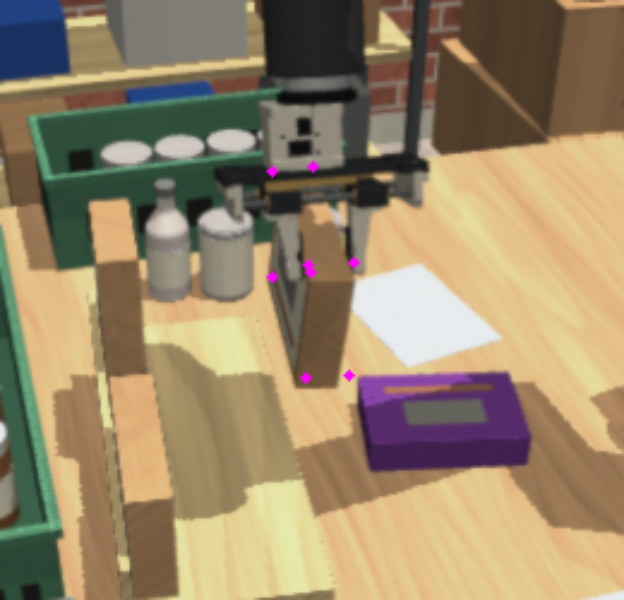

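The side view shows the carton hanging upright over the ledge, leaning about 5° with its bottom toward the fence and about 10 mm lower than modelled. The deck will square it, so move over the spot and lower.

```bash
python3 - <<'E'
from g import *
a,Rf=fin(.036,.13); b,_=fin(.036,.028); print(a,b)
for p in(a,b): print(ik(p,Rf,seeds=[r.get_state()['joints']]))
plan([(a,Rf,-1,.03),(b,Rf,-1,.025)])
E
```

```text
[0.641 0.116 0.302] [0.641 0.116 0.2  ]
[array([ 15.552,  14.66 ,   7.141, -19.283, -76.027, -16.818])]
[array([ 15.4  ,  18.188,  -0.815, -20.679, -65.281, -12.518])]
[{"slide":[-0.13, -0.12, 0.07],"delta_rot":[0.0, 0.0, 0.0],"fingers":-1},{"slide":[-0.12, -0.12, 0.06],"delta_rot":[0.0, 0.0, 0.0],"fingers":-1},{"slide":[-0.13, -0.13, 0.07],"delta_rot":[0.0, 0.0, 0.0],"fingers":-1},{"slide":[-0.12, -0.12, 0.06],"delta_rot":[0.01, 0.01, 0.0],"fingers":-1},{"slide":[-0.13, -0.13, 0.07],"delta_rot":[0.0, 0.0, 0.0],"fingers":-1},{"slide":[-0.12, -0.12, 0.06],"delta_rot":[0.01, 0.01, 0.0],"fingers":-1},{"slide":[0.05, 0.0, 0.13],"delta_rot":[0.0, 0.0, 0.0],"fingers":-1},{"slide":[0.05, 0.0, 0.13],"delta_rot":[0.0, 0.0, 0.0],"fingers":-1}]
[{"slide":[0.04, 0.0, 0.13],"delta_rot":[0.0, 0.0, 0.0],"fingers":-1},{"slide":[0.05, 0.0, 0.13],"delta_rot":[0.0, 0.0, 0.0],"fingers":-1},{"slide":[0.04, 0.0, 0.12],"delta_rot":[0.0, 0.0, 0.0],"fingers":-1}]
end [0.641 0.116 0.2  ] [-180.    20.   -94.9]
```

play_rows --rows '[{"slide": [-0.08,-0.07,0.04],"delta_rot": [0,0,0],"fingers": -1},{"slide": [-0.13,-0.12,0.06],"delta_rot": [0,0,0],"fingers": -1},{"slide": [-0.13,-0.13,0.07],"delta_rot": [0,0,0],"fingers": -1},{"slide": [-0.13,-0.12,0.06],"delta_rot": [0,0,0],"fingers": -1},{"slide": [-0.13,-0.13,0.07],"delta_rot": [0,0,0],"fingers": -1},{"slide": [-0.1,-0.1,0.05],"delta_rot": [0,0,0],"fingers": -1},{"slide": [-0.05,-0.07,0.04],"delta_rot": [0,0,0],"fingers": -1},{"slide": [0,0,0],"delta_rot": [0,0,0],"fingers": -1}]'

```text
time_s: 23.45
tcp_pos: [0.6419, 0.1161, 0.3024]
eef_rot: [179.9, 20.0, -94.9]
contact_force: [0.3, 0.2, -2.7]
gripper_width: 0.0443
gripper_force: 58.9
```

play_rows --rows '[{"slide": [0.05,0,0.13],"delta_rot": [0,0,0],"fingers": -1},{"slide": [0.05,0,0.13],"delta_rot": [0,0,0],"fingers": -1},{"slide": [0.04,0,0.13],"delta_rot": [0,0,0],"fingers": -1},{"slide": [0.05,0,0.13],"delta_rot": [0,0,0],"fingers": -1},{"slide": [0.03,0,0.09],"delta_rot": [0,0,0],"fingers": -1},{"slide": [0,0,0],"delta_rot": [0,0,0],"fingers": -1}]'

```text
time_s: 24.2
tcp_pos: [0.641, 0.1155, 0.2053]
eef_rot: [179.9, 20.0, -95.0]
contact_force: [-0.5, 0.8, -2.7]
gripper_width: 0.0442
gripper_force: 58.9
```

```bash
python3 - <<'E'
from g import *
s=r.get_state();print(s['tcp_pos'],s['eef_rot'],s['contact_force'],s['moment'],s['gripper_width'])
i,c=cap('side','s4'); p,R0=fk(s['joints'],PR); C=carton(p,R0)[2]
print((proj(c,C)).round(0).tolist())
g=cv2.cvtColor(i,cv2.COLOR_BGR2HSV); u0,v0=proj(c,C).min(0).astype(int)-10; u1,v1=proj(c,C).max(0).astype(int)+25
print(u0,v0,u1,v1); 
cv2.imwrite('pics/s4c.png',cv2.resize(i[110:330,230:400],None,fx=2.7,fy=2.7,interpolation=cv2.INTER_CUBIC))
E
```

```text
[0.641 0.115 0.205] [179.889  19.968 -94.951] [-0.495  0.791 -2.654] [-1.245  0.217  0.025] 0.04419649164318889
[[289.0, 294.0], [308.0, 292.0], [278.0, 242.0], [295.0, 240.0], [287.0, 251.0], [308.0, 249.0], [276.0, 201.0], [294.0, 199.0]]
266 188 332 319
```

View pics/s4c.png

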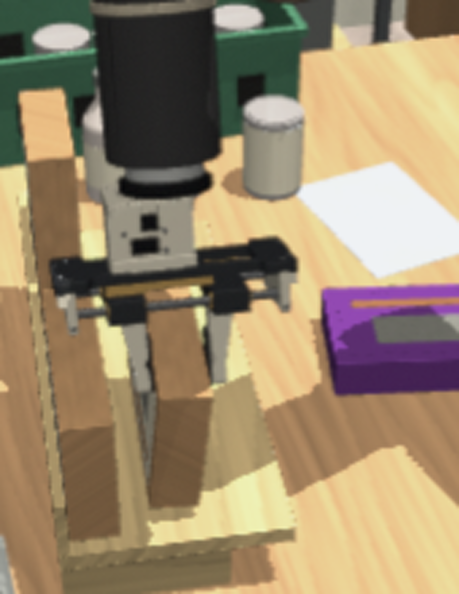

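In this view the carton's end face spans (157,394), (211,390), (199,508) and (150,497), so its bottom leans about 5.5° toward the fence. I'll turn the tool to th≈95.5 to compensate, then lower.

```bash
python3 - <<'E'
from g import *
p,_=fin(.031,.028); R2=grip(95.5,AZ,0,yaw=YL); print(p)
e=plan([(p,R2,-1,.005)],rot=.03)
plan([(p-[0,0,.03],R2,-1,.003)],start=e)
E
```

```text
[0.646 0.116 0.2  ]
[{"slide":[0.0, -0.01, 0.01],"delta_rot":[-0.28, 0.0, 0.1],"fingers":-1},{"slide":[0.0, -0.01, 0.01],"delta_rot":[-0.28, 0.0, 0.1],"fingers":-1},{"slide":[0.01, -0.01, 0.01],"delta_rot":[-0.28, 0.0, 0.1],"fingers":-1},{"slide":[0.0, 0.0, 0.01],"delta_rot":[-0.29, 0.0, 0.11],"fingers":-1}]
end [0.646 0.116 0.2  ] [174.1  19.9 -96.9]
[{"slide":[0.01, 0.0, 0.02],"delta_rot":[0.0, 0.0, 0.0],"fingers":-1},{"slide":[0.01, 0.0, 0.02],"delta_rot":[0.0, 0.0, 0.0],"fingers":-1},{"slide":[0.01, 0.0, 0.02],"delta_rot":[0.0, 0.0, 0.0],"fingers":-1},{"slide":[0.01, 0.0, 0.02],"delta_rot":[0.0, 0.0, 0.0],"fingers":-1},{"slide":[0.0, 0.0, 0.02],"delta_rot":[0.0, 0.0, 0.0],"fingers":-1},{"slide":[0.01, 0.0, 0.02],"delta_rot":[0.0, 0.0, 0.0],"fingers":-1},{"slide":[0.0, -0.01, 0.02],"delta_rot":[0.0, 0.0, 0.0],"fingers":-1},{"slide":[0.01, 0.0, 0.02],"delta_rot":[0.0, 0.0, 0.0],"fingers":-1}]
[{"slide":[0.0, -0.01, 0.01],"delta_rot":[0.0, 0.0, 0.0],"fingers":-1},{"slide":[0.01, 0.0, 0.02],"delta_rot":[0.0, 0.0, 0.0],"fingers":-1}]
end [0.646 0.116 0.17 ] [174.1  19.9 -96.9]
```

play_rows --rows '[{"slide": [0,-0.01,0.01],"delta_rot": [-0.28,0,0.1],"fingers": -1},{"slide": [0,-0.01,0.01],"delta_rot": [-0.28,0,0.1],"fingers": -1},{"slide": [0.01,-0.01,0.01],"delta_rot": [-0.28,0,0.1],"fingers": -1},{"slide": [0,0,0.01],"delta_rot": [-0.29,0,0.11],"fingers": -1},{"slide": [0.01,0,0.02],"delta_rot": [0,0,0],"fingers": -1},{"slide": [0.01,0,0.02],"delta_rot": [0,0,0],"fingers": -1},{"slide": [0.01,0,0.02],"delta_rot": [0,0,0],"fingers": -1}]'

```text
time_s: 25.12
tcp_pos: [0.6446, 0.1151, 0.1898]
eef_rot: [174.1, 19.9, -96.9]
contact_force: [-0.5, -0.5, -2.5]
gripper_width: 0.0439
gripper_force: 58.9
```

play_rows --rows '[{"slide": [0,0,0.02],"delta_rot": [0,0,0],"fingers": -1},{"slide": [0.01,0,0.02],"delta_rot": [0,0,0],"fingers": -1}]'

```text
time_s: 25.38
tcp_pos: [0.6448, 0.1147, 0.188]
eef_rot: [174.4, 19.9, -96.7]
contact_force: [-9.2, -6.2, 30.3]
gripper_width: 0.0441
gripper_force: 59.1
```

play_rows --rows '[{"slide": [0,0,0.01],"delta_rot": [0,0,0],"fingers": -1},{"slide": [0.01,0,0.01],"delta_rot": [0,0,0],"fingers": -1}]'

```text
time_s: 25.62
tcp_pos: [0.6453, 0.1139, 0.1876]
eef_rot: [174.6, 19.9, -96.6]
contact_force: [-9.7, -8.6, 37.2]
gripper_width: 0.0444
gripper_force: 59.5
```

play_rows --rows '[{"slide": [-0.01,0,-0.03],"delta_rot": [0,0,0],"fingers": -1},{"slide": [0,0,0],"delta_rot": [0,0,0],"fingers": -1}]' --squeeze 15

```text
time_s: 25.88
tcp_pos: [0.645, 0.1154, 0.1871]
eef_rot: [174.3, 20.0, -96.8]
contact_force: [-1.5, -1.7, 9.3]
gripper_width: 0.0449
gripper_force: 15.0
```

play_rows --rows '[{"slide": [0,0,0],"delta_rot": [0,0,0],"fingers": 0.08},{"slide": [0,0,0],"delta_rot": [0,0,0],"fingers": 0.16},{"slide": [0,0,0],"delta_rot": [0,0,0],"fingers": 0.2},{"slide": [0,0,0],"delta_rot": [0,0,0],"fingers": 0.2}]'

```text
time_s: 26.38
tcp_pos: [0.6442, 0.1153, 0.1847]
eef_rot: [174.1, 19.9, -96.9]
contact_force: [0.2, 0.4, -0.5]
gripper_width: 0.0524
gripper_force: 0.2
```

```bash
python3 - <<'E'
from g import *
s=r.get_state();print(s['tcp_pos'],s['eef_rot'],s['contact_force'],s['moment'],s['gripper_width'],s['gripper_force'])
i,c=cap('side','s5')
# expected end-face corners (upright, on deck, model gap .031) and the brown mask box around
E=[M-U_*(.031+d)+V_*.095+np.array([0,0,z]) for z in(.205,.075) for d in(0,.044)]
print(proj(c,E).round(1).tolist())
g=cv2.cvtColor(i,cv2.COLOR_BGR2HSV)
for v in range(240,312,5): print(v,' '.join('%d/%d'%(g[v,u,0],g[v,u,2]) for u in range(276,318,2)))
E
```

```text
[0.644 0.115 0.185] [174.092  19.886 -96.896] [ 0.222  0.435 -0.513] [-1.13   0.014  0.089] 0.05236347244157025 0.17776038999727461
[[285.6, 263.4], [305.6, 261.0], [287.1, 304.8], [305.8, 302.5]]
240 23/146 26/203 24/182 21/95 15/125 15/149 15/150 15/149 15/149 15/151 15/152 15/150 15/147 17/160 24/83 24/117 23/154 21/155 22/159 27/236 26/238
245 23/154 23/144 20/57 26/66 17/105 15/146 15/149 15/148 15/152 15/152 15/150 15/146 15/151 16/151 17/141 23/71 21/151 23/154 24/165 28/236 27/239
250 23/154 23/153 22/88 30/50 19/88 15/134 15/147 15/146 15/147 15/149 15/150 15/153 15/154 15/150 15/149 14/57 23/129 22/154 22/158 20/173 20/178
255 22/154 21/153 23/119 30/46 26/66 15/121 15/154 15/157 15/156 15/153 15/150 15/153 15/151 16/153 16/153 16/129 22/101 22/154 23/154 20/179 20/176
260 20/162 22/155 23/153 24/85 20/59 19/97 15/154 15/195 16/229 18/236 17/236 17/236 17/233 16/232 17/234 18/235 19/170 20/176 20/177 20/179 20/179
265 20/163 19/164 20/167 20/157 18/83 23/87 15/102 16/124 15/128 15/129 16/128 15/124 16/126 16/127 15/128 15/129 18/159 20/173 20/177 20/181 20/182
270 20/160 20
[... 641 characters left out ...]
6/117 15/117 16/117 16/118 16/118 16/118 16/116 16/116 16/117 20/185 24/234 24/237 27/239 28/239
295 20/175 20/172 20/154 20/162 20/166 20/164 18/119 15/118 16/120 16/120 15/118 16/119 15/119 16/119 16/118 16/118 21/192 24/237 22/234 26/238 27/239
300 20/175 20/177 20/158 20/159 20/168 20/165 20/153 16/118 15/118 15/118 16/119 16/120 16/121 15/122 15/121 16/122 20/186 25/238 23/237 24/235 27/239
305 27/239 28/239 26/238 23/237 25/237 25/235 25/234 21/217 24/233 23/233 22/230 23/234 24/238 25/238 24/238 25/238 25/238 26/238 23/235 23/236 25/238
310 27/239 27/239 26/238 23/237 25/237 27/238 26/238 25/236 23/232 24/229 23/228 20/205 20/170 22/148 21/146 20/145 20/138 20/131 20/126 20/130 20/141
```

The pixel rows show the end face upright, spanning u 289–307 with parallel vertical edges, and released. The gap to the match is about 34 mm and the sideways fit is within about 3 mm. Retreat, then push the carton home with shut fingers.

```bash
cat >> g.py <<'E'
def push(gap,back,z,tilt=45,s=1,yaw=YL):
    f=M-U_*(gap+.044+back)+np.array([0,0,z])
    Rx=Ro.from_euler('z',yaw,degrees=True).as_matrix()
    z_=np.array([np.sin(np.radians(tilt)),0,-np.cos(np.radians(tilt))]); y_=np.array([0,float(s),0]); 
    return f,Rx@np.c_[np.cross(y_,z_),y_,z_]
E
python3 - <<'E'
from g import *
s=r.get_state(); p,R0=fk(s['joints'],PR); up=p-R0[:,2]*.10
e=plan([(up,R0,.25,.025)])
qu=ik(up,R0,seeds=[s['joints']])[0]; print(qu)
for sgn in(1,-1):
  for t in(35,45):
    a,Ra=push(.034,.06,.27,t,sgn); b,_=push(.034,.06,.112,t,sgn); d,_=push(0,0,.112,t,sgn)
    sd=[qu+[0,0,0,20,0,-90],qu+[0,0,0,20,0,90],[-20,0,-30,-60,-40,-20],[30,-5,-30,30,-40,-20],[30,-5,-30,30,-40,-120]]
    qa=ik(a,Ra,seeds=sd)
    for q in qa:
        qb=ik(b,Ra,seeds=[q]); qd=ik(d,Ra,seeds=qb) if qb else []
        print(sgn,t,a.round(3),q.round(0),[x.round(0) for x in qb],[x.round(0) for x in qd])
E
```

```text
[{"slide":[0.0, 0.0, -0.17],"delta_rot":[0.0, 0.0, 0.0],"fingers":0.25},{"slide":[0.0, 0.0, -0.17],"delta_rot":[0.0, 0.0, 0.0],"fingers":0.25},{"slide":[0.0, 0.0, -0.16],"delta_rot":[0.0, 0.0, 0.0],"fingers":0.25},{"slide":[0.0, 0.0, -0.17],"delta_rot":[0.0, 0.0, 0.0],"fingers":0.25}]
end [0.65  0.08  0.279] [174.1  19.9 -96.9]
[ 11.031  19.636  11.496 -20.919 -82.026 -13.927]
1 35 [0.556 0.062 0.27 ] [  33.  -11.  -54.   51.  -27. -171.] [] []
-1 35 [0.556 0.062 0.27 ] [ 33. -11. -54.  51. -27.   9.] [] []
```

play_rows --rows '[{"slide": [0,0,-0.1],"delta_rot": [0,0,0],"fingers": 0.25},{"slide": [0,0,-0.17],"delta_rot": [0,0,0],"fingers": 0.25},{"slide": [0,0,-0.17],"delta_rot": [0,0,0],"fingers": 0.25},{"slide": [0,0,-0.17],"delta_rot": [0,0,0],"fingers": 0.25},{"slide": [0,0,-0.1],"delta_rot": [0,0,0],"fingers": 0.25},{"slide": [0,0,0],"delta_rot": [0,0,0],"fingers": 0.25}]'

```text
time_s: 27.18
tcp_pos: [0.6515, 0.0777, 0.2863]
eef_rot: [174.3, 19.9, -96.9]
contact_force: [-0.5, -0.8, -0.5]
gripper_width: 0.055
gripper_force: 0.0
```

```bash
python3 - <<'E'
from g import *
s=r.get_state(); print(s['tcp_pos'],s['contact_force']); qu=s['joints']
rng=np.random.default_rng(1)
for t in(25,30,38):
  for az in(0,12,25):
    a,Ra=push(.034,.04,.25,t,1); b,_=push(.034,.04,.115,t,1); d,_=push(0,0,.115,t,1)
    Rz=Ro.from_euler('z',az,degrees=True).as_matrix(); R1=Rz@Ra
    for R_ in (R1,R1@np.diag([-1,-1,1.])):
      sol=ik(b,R_,seeds=[[-10,25,-25,-50,-60,60],[30,15,-40,40,-50,-90],[0,20,-30,0,-40,0],[20,20,-40,20,-40,90],[-30,25,-35,-80,-50,100],[-30,25,-35,-80,-50,-80]])
      for q in sol: print(t,az,b.round(3),q.round(0),'above',[x.round(0) for x in ik(a,R_,seeds=[q])],'end',[x.round(0) for x in ik(d,R_,seeds=[q])])
E
```

```text
[0.651 0.078 0.286] [-0.486 -0.766 -0.542]
25 25 [0.576 0.06  0.115] [  27.    6.  -46.   12.  -14. -108.] above [array([  27.,   -3.,  -32.,    5.,  -37., -101.])] end [array([ 22.,  13., -33.,   3., -19., -95.])]
25 25 [0.576 0.06  0.115] [ 27.   6. -46.  12. -14.  72.] above [array([ 27.,  -3., -32.,   5., -37.,  79.])] end [array([ 22.,  13., -33.,   3., -19.,  85.])]
```

```bash
cat > srch.py <<'E'
from g import *
Fz=Ro.from_euler('z',YL,degrees=True).as_matrix()
def shape(R):  # corner offsets from TCP, in ledge axes
    B=np.array([[sx*.039,sy*.0965,z] for sx in(1,-1) for sy in(1,-1) for z in(-.066,-.18)])
    F=np.array([[sx*.010,sy*.021,z] for sx in(1,-1) for sy in(1,-1) for z in(0,-.066)])
    A=Fz.T@R; return B@A.T,F@A.T
def cand(az,tilt,roll):
    z_=np.array([np.sin(tilt)*np.cos(az),np.sin(tilt)*np.sin(az),-np.cos(tilt)])
    x_=np.cross([0,1.,0],z_); x_/=np.linalg.norm(x_); y_=np.cross(z_,x_)
    return Fz@np.c_[x_,y_,z_]@Ro.from_euler('z',roll).as_matrix()
if __name__=='__main__':
    rng=np.random.default_rng(3); out=[]
    for _ in range(4000):
        az,t,ro=rng.uniform(-1.2,1.2),rng.uniform(.3,1.25),rng.uniform(-np.pi/2,np.pi/2)
        R=cand(az,t,ro); B,F=shape(R); k=F[:,0].argmax(); fx=F[k,0]
        zc=.113-F[k,2]                       # TCP z so that the contact corner is at .113
        if zc+F[:,2].min()<.085 or zc+B[:,2].min()<.085: continue
        if any(b[0]>fx-.008 and zc+b[2]<.215 for b in B): continue
        def P(gap,back): return M-U_*(gap+.044+back+fx)-V_*F[k,1]+np.array([0,0,zc])
        q=ik(P(.034,.03),R,seeds=[[-35,25,-35,-80,-55,100],[-35,25,-35,-80,-55,-80],[20,10,-30,20,-50,-90],[20,10,-30,20,-50,90],[-10,20,-20,-40,-60,0]])
        for a in q:
            d=ik(P(0,0),R,seeds=[a]); h=ik(P(.034,.03)+[0,0,.10],R,seeds=[a])
            if d and h and min(-a[4],-d[0][4],-h[0][4])>15: out.append((np.abs(a-r.get_state()['joints']).max(),az,t,ro,zc,a,d[0],h[0]))
        if len(out)>12: break
    for o in sorted(out,key=lambda o:o[0])[:6]: print([round(x,3) for x in o[:5]],*[x.round(0) for x in o[5:]])
E
timeout 500 python3 srch.py
```

```text
[np.float64(58.713), 0.638, 0.832, 0.318, np.float64(0.119)] [  1.   7. -30. -68. -24. -47.] [  1.  12. -23. -65. -24. -50.] [ 14.  -4. -31. -40. -20. -84.]
[np.float64(94.561), 0.439, 1.079, -0.224, np.float64(0.104)] [ -26.   18.  -44. -115.  -45.   61.] [ -22.   20.  -36. -115.  -41.   56.] [-11.  -1. -35. -94. -27.  20.]
[np.float64(97.004), 0.429, 1.105, -0.105, np.float64(0.106)] [ -28.   19.  -45. -118.  -48.   59.] [ -23.   21.  -38. -118.  -44.   54.] [-14.  -1. -36. -98. -30.  20.]
[np.float64(98.422), 0.401, 1.084, -0.108, np.float64(0.106)] [ -27.   18.  -46. -119.  -46.   59.] [ -22.   20.  -38. -119.  -41.   53.] [-10.  -2. -36. -96. -25.  16.]
[np.float64(99.946), 0.44, 1.196, -0.219, np.float64(0.103)] [ -34.   28.  -49. -121.  -61.   80.] [ -28.   28.  -41. -122.  -56.   73.] [ -24.    4.  -41. -108.  -43.   47.]
[np.float64(101.171), 0.439, 1.249, -0.148, np.float64(0.104)] [ -36.   33.  -50. -122.  -68.   84.] [ -30.   31.  -43. -124.  -62.   76.] [ -28.    8.  -43. -112.  -50.   52.]
```

```bash
cat > pp.py <<'E'
from srch import *
R=cand(.429,1.105,-.105); B,F=shape(R); k=F[:,0].argmax(); fx=F[k,0]; zc=.113-F[k,2]
PP=lambda gap,back,up=0: M-U_*(gap+.044+back+fx)-V_*F[k,1]+np.array([0,0,zc+up])
E
python3 - <<'E'
from pp import *
q0=r.get_state()['joints']; p0,R0=fk(q0,PR)
s=[[-28,19,-45,-118,-48,59]]
qa=ik(PP(.034,.03),R,seeds=s)[0]; qh=ik(PP(.034,.03,.10),R,seeds=[qa])[0]
w=np.array([.53,.03,.34]); qw=ik(w,R0,seeds=[q0])[0]
st=jpath([q0,qw,qh])
for q in st[::2]+[st[-1]]:
    p,Rq=fk(q,PR); b,f=shape(Rq); L=(np.vstack([b,f])+Fz.T@(p-M)); bad=L[(L[:,2]<.215)]
    print(q.round(0),p.round(3),'low',L[:,2].min().round(3),'fwd of low pts (face -.078)',bad[:,0].max().round(3) if len(bad) else None)
print(len(st)); print(PP(.034,.03,.1),PP(.034,.03),PP(0,0),fx,F[k])
e=plan([(*fk(q,PR),-1,.2) for q in st],rot=.2)
e=plan([(PP(.034,.03),R,-1,.012)],start=e)
E
```

```text
[ 10.  15.   9. -21. -84. -14.] [0.612 0.061 0.307] low 0.302 fwd of low pts (face -.078) None
[  8.   7.   3. -21. -86. -13.] [0.53 0.03 0.34] low 0.335 fwd of low pts (face -.078) None
[  6.   6.  -1. -29. -81.  -9.] [0.528 0.067 0.312] low 0.306 fwd of low pts (face -.078) None
[  4.   5.  -5. -37. -75.  -6.] [0.53  0.099 0.292] low 0.286 fwd of low pts (face -.078) None
[  1.   5. -10. -45. -69.  -2.] [0.535 0.126 0.279] low 0.272 fwd of low pts (face -.078) None
[ -1.   4. -14. -53. -63.   1.] [0.544 0.145 0.27 ] low 0.262 fwd of low pts (face -.078) None
[ -3.   3. -18. -61. -57.   5.] [0.556 0.153 0.263] low 0.254 fwd of low pts (face -.078) None
[ -6.   2. -22. -70. -51.   8.] [0.567 0.152 0.256] low 0.247 fwd of low pts (face -.078) None
[ -8.   1. -26. -78. -45.  12.] [0.577 0.141 0.247] low 0.238 fwd of low pts (face -.078) None
[-10.   1. -30. -86. -39.  15.] [0.582 0.12  0.234] low 0.224 fwd of low pts (face -.078) None
[-13.  -0. -34. -94. -33.  19.] [0.58  0.094 0.217] low 0.204 fwd of low pts (face -.078) -0.112
[-14.  -1. -36. -98. -30.  20.] [0.575 0.079 0.206] low 
[... 1818 characters left out ...]
    62.8 -172.6]
[{"slide":[0.07, -0.01, 0.03],"delta_rot":[0.0, 0.0, 0.0],"fingers":-1},{"slide":[0.07, -0.01, 0.03],"delta_rot":[0.0, 0.0, 0.0],"fingers":-1},{"slide":[0.07, -0.01, 0.03],"delta_rot":[0.0, 0.0, 0.0],"fingers":-1},{"slide":[0.06, 0.0, 0.03],"delta_rot":[0.0, 0.0, 0.0],"fingers":-1},{"slide":[0.07, -0.01, 0.04],"delta_rot":[0.0, 0.0, 0.0],"fingers":-1},{"slide":[0.06, 0.0, 0.03],"delta_rot":[0.0, 0.0, 0.0],"fingers":-1},{"slide":[0.07, -0.01, 0.04],"delta_rot":[0.0, 0.0, 0.0],"fingers":-1},{"slide":[0.06, 0.0, 0.03],"delta_rot":[0.0, 0.0, 0.0],"fingers":-1}]
[{"slide":[0.07, -0.01, 0.04],"delta_rot":[0.0, 0.0, 0.0],"fingers":-1}]
end [0.576 0.078 0.105] [ 169.    62.8 -172.6]
```

play_rows --rows '[{"slide": [0.09,0.26,-0.15],"delta_rot": [0,0,0],"fingers": -1},{"slide": [0.09,0.27,-0.14],"delta_rot": [0,0,0],"fingers": -1},{"slide": [0.09,0.28,-0.11],"delta_rot": [0,0,0],"fingers": -1},{"slide": [-0.08,0.01,0.14],"delta_rot": [0.23,-0.94,0.07],"fingers": -1},{"slide": [-0.08,0.01,0.13],"delta_rot": [0.28,-0.92,0.14],"fingers": -1},{"slide": [-0.06,0,0.12],"delta_rot": [0.35,-0.89,0.19],"fingers": -1},{"slide": [-0.06,0.01,0.1],"delta_rot": [0.4,-0.86,0.24],"fingers": -1},{"slide": [-0.05,0,0.1],"delta_rot": [0.46,-0.82,0.3],"fingers": -1}]'

```text
time_s: 28.18
tcp_pos: [0.5308, 0.1151, 0.2825]
eef_rot: [178.4, 40.0, -103.7]
contact_force: [0.2, -0.0, -1.3]
gripper_width: 0.0002
gripper_force: 0.0
```

play_rows --rows '[{"slide": [-0.04,0,0.09],"delta_rot": [0.51,-0.77,0.34],"fingers": -1},{"slide": [-0.03,-0.01,0.07],"delta_rot": [0.57,-0.72,0.39],"fingers": -1},{"slide": [-0.02,-0.02,0.07],"delta_rot": [0.61,-0.68,0.44],"fingers": -1},{"slide": [-0.01,-0.02,0.05],"delta_rot": [0.67,-0.61,0.47],"fingers": -1},{"slide": [-0.01,-0.02,0.04],"delta_rot": [0.71,-0.55,0.5],"fingers": -1},{"slide": [0.01,-0.03,0.03],"delta_rot": [0.74,-0.5,0.53],"fingers": -1},{"slide": [0.01,-0.04,0.02],"delta_rot": [0.79,-0.42,0.56],"fingers": -1},{"slide": [0.03,-0.05,0.02],"delta_rot": [0.82,-0.36,0.59],"fingers": -1}]'

```text
time_s: 29.18
tcp_pos: [0.5716, 0.1482, 0.2486]
eef_rot: [179.5, 61.2, -133.4]
contact_force: [0.7, -0.4, 0.2]
gripper_width: 0.0007
gripper_force: 0.0
```

play_rows --rows '[{"slide": [0.03,-0.05,0],"delta_rot": [0.85,-0.29,0.61],"fingers": -1},{"slide": [0.05,-0.06,-0.01],"delta_rot": [0.87,-0.22,0.63],"fingers": -1},{"slide": [0.05,-0.07,-0.01],"delta_rot": [0.89,-0.15,0.64],"fingers": -1},{"slide": [0.07,-0.07,-0.02],"delta_rot": [0.91,-0.08,0.66],"fingers": -1},{"slide": [0.08,-0.08,-0.02],"delta_rot": [0.92,0,0.67],"fingers": -1},{"slide": [0.08,-0.09,-0.03],"delta_rot": [0.93,0.06,0.68],"fingers": -1},{"slide": [0,0,0],"delta_rot": [0,0,0],"fingers": -1}]'

```text
time_s: 30.05
tcp_pos: [0.5737, 0.079, 0.2036]
eef_rot: [168.9, 62.5, -172.7]
contact_force: [0.0, -0.8, 0.1]
gripper_width: 0.0005
gripper_force: 0.0
```

```bash
python3 - <<'E'
from pp import *
s=r.get_state(); print(s['joints'],s['tcp_pos'],s['contact_force'],s['gripper_width'])
e=plan([(PP(.034,.03),R,-1,.013)])
plan([(PP(.004,0),R,-1,.006)],start=e)
E
```

```text
[-13.566  -0.694 -36.499 -97.909 -29.603  19.947] [0.574 0.079 0.204] [ 0.05  -0.814  0.086] 0.0005243791920141296
[{"slide":[0.07, -0.01, 0.04],"delta_rot":[0.0, -0.01, 0.0],"fingers":-1},{"slide":[0.07, -0.01, 0.04],"delta_rot":[0.0, -0.01, 0.0],"fingers":-1},{"slide":[0.07, -0.01, 0.04],"delta_rot":[0.0, -0.01, 0.0],"fingers":-1},{"slide":[0.07, -0.01, 0.04],"delta_rot":[0.0, -0.01, 0.0],"fingers":-1},{"slide":[0.07, -0.01, 0.04],"delta_rot":[0.0, -0.01, -0.01],"fingers":-1},{"slide":[0.07, 0.0, 0.03],"delta_rot":[0.0, 0.0, 0.0],"fingers":-1},{"slide":[0.08, -0.01, 0.04],"delta_rot":[0.0, -0.01, -0.01],"fingers":-1},{"slide":[0.07, 0.0, 0.03],"delta_rot":[0.0, 0.0, 0.0],"fingers":-1}]
end [0.575 0.079 0.107] [ 169.    62.8 -172.6]
[{"slide":[-0.02, -0.01, 0.03],"delta_rot":[0.0, 0.0, 0.0],"fingers":-1},{"slide":[-0.02, -0.01, 0.03],"delta_rot":[0.0, 0.0, 0.0],"fingers":-1},{"slide":[-0.02, -0.01, 0.03],"delta_rot":[0.0, 0.0, 0.0],"fingers":-1},{"slide":[-0.01, -0.02, 0.03],"delta_rot":[0.0, 0.0, 0.0],"fingers":-1},{"slide":[-0.02, -0.01, 0.03],"delta_rot":[0.0, 0.0, 0.0],"fingers":-1},{"slide":[-0.01, -0.02, 0.03],"delta_rot":[0.0, 0.0, 0.0],"fingers":-1},{"slide":[-0.02, -0.01, 0.03],"delta_rot":[0.0, 0.0, 0.0],"fingers":-1},{"slide":[-0.01, -0.02, 0.03],"delta_rot":[0.0, 0.0, 0.0],"fingers":-1}]
[{"slide":[-0.02, -0.01, 0.03],"delta_rot":[0.0, 0.0, 0.0],"fingers":-1},{"slide":[-0.01, -0.02, 0.03],"delta_rot":[0.0, 0.0, 0.0],"fingers":-1},{"slide":[-0.02, -0.01, 0.03],"delta_rot":[0.0, 0.0, 0.0],"fingers":-1}]
end [0.636 0.074 0.106] [ 169.    62.8 -172.6]
```

play_rows --rows '[{"slide": [0.07,-0.01,0.04],"delta_rot": [0,0,0],"fingers": -1},{"slide": [0.07,-0.01,0.04],"delta_rot": [0,0,0],"fingers": -1},{"slide": [0.07,-0.01,0.04],"delta_rot": [0,0,0],"fingers": -1},{"slide": [0.07,-0.01,0.04],"delta_rot": [0,0,0],"fingers": -1},{"slide": [0.07,-0.01,0.04],"delta_rot": [0,0,0],"fingers": -1},{"slide": [0.07,0,0.03],"delta_rot": [0,0,0],"fingers": -1},{"slide": [0.08,-0.01,0.04],"delta_rot": [0,0,0],"fingers": -1},{"slide": [0.07,0,0.03],"delta_rot": [0,0,0],"fingers": -1}]'

```text
time_s: 31.05
tcp_pos: [0.5768, 0.0791, 0.1076]
eef_rot: [169.0, 62.7, -172.5]
contact_force: [-0.2, 0.2, -0.5]
gripper_width: 0.0007
gripper_force: 0.0
```

play_rows --rows '[{"slide": [-0.02,-0.01,0.03],"delta_rot": [0,0,0],"fingers": -1},{"slide": [-0.02,-0.01,0.03],"delta_rot": [0,0,0],"fingers": -1},{"slide": [-0.02,-0.01,0.03],"delta_rot": [0,0,0],"fingers": -1},{"slide": [-0.01,-0.02,0.03],"delta_rot": [0,0,0],"fingers": -1},{"slide": [-0.02,-0.01,0.03],"delta_rot": [0,0,0],"fingers": -1},{"slide": [-0.01,-0.02,0.03],"delta_rot": [0,0,0],"fingers": -1}]'

```text
time_s: 31.8
tcp_pos: [0.6096, 0.0767, 0.1083]
eef_rot: [169.0, 62.6, -172.5]
contact_force: [-4.0, 0.4, 3.3]
gripper_width: 0.0007
gripper_force: 1.9
```

```bash
cat > mf.py <<'E'
from pp import *
s=r.get_state(); print(s['tcp_pos'],s['contact_force'],s['time_s'])
i,c=cap('side'); g=cv2.cvtColor(i,cv2.COLOR_BGR2HSV)
def corners(gap): return [M-U_*(gap+d)+V_*.095+np.array([0,0,z]) for z in(.205,.075) for d in(0,.044)]
print('match end',proj(c,corners(-.044)).round(1).tolist()); print('gap0',proj(c,corners(0)).round(1).tolist())
for v in range(255,316,6): print(v,' '.join('%d/%d'%(g[v,u,0],g[v,u,2]) for u in range(248,316,2)))
E
python3 mf.py
```

```text
[0.61  0.077 0.108] [-3.962  0.374  3.273] 31.8
match end [[251.0, 267.4], [271.4, 265.0], [255.0, 308.9], [273.9, 306.5]]
gap0 [[271.4, 265.0], [291.5, 262.7], [273.9, 306.5], [292.7, 304.1]]
255 20/171 16/205 17/235 17/234 18/236 17/234 17/234 17/233 17/235 18/236 19/235 18/164 20/163 20/166 20/168 20/170 20/149 17/82 19/94 15/183 17/236 17/236 17/235 17/232 17/232 16/234 17/233 17/235 17/235 27/227 30/235 27/226 27/238 27/238
261 20/166 16/152 17/236 18/236 17/236 17/236 18/236 17/236 18/236 19/236 19/236 18/222 20/171 20/164 20/166 20/166 20/168 17/94 23/69 17/127 18/233 18/236 17/236 18/236 17/235 17/236 17/232 17/234 17/233 20/232 26/234 23/156 20/56 27/172
267 20/169 20/109 19/231 19/236 18/236 20/237 19/236 20/234 19/232 18/231 16/226 15/206 18/153 20/169 20/161 20/164 20/166 20/146 17/86 21/101 15/123 16/123 15/122 16/124 15/126 16/127 16/127 15/128 15/128 15/138 26/231 28/237 26/215 20/153
273 20/169 20/166 15/113 15/135 15/133 15/128 16/125 16/126 15/133 15/130 15/129 15/128 18/151 20/174 20/162 20/161 20/163 20/165 17/95 21/99 16/108 15/123 15/122 16/122 15/122 15/122 15/
[... 1042 characters left out ...]
19/141 15/122 15/123 16/124 16/124 15/123 15/122 16/124 15/127 15/128 23/199 27/235 28/234 22/187 20/174 21/178 20/166 19/150 16/118 16/122 16/127 16/127 17/131 18/153 19/168 20/185 21/185 25/236 25/237 22/233 22/235
309 15/167 16/149 20/135 20/136 18/137 17/143 17/137 21/167 22/185 23/197 24/204 24/232 28/234 27/236 27/238 27/238 25/238 23/236 25/237 27/238 25/238 25/237 24/237 25/237 23/235 22/232 23/231 26/230 25/230 21/210 20/166 22/146 22/144 20/137
315 15/160 15/164 19/157 20/150 25/219 23/222 20/197 21/166 22/150 22/155 20/140 20/140 20/143 20/135 20/139 20/135 20/126 20/133 20/135 20/131 20/129 20/126 20/120 20/119 21/139 20/128 20/110 20/104 20/117 20/114 20/113 20/116 20/117 20/119
```

play_rows --rows '[{"slide": [-0.02,-0.01,0.03],"delta_rot": [0,0,0],"fingers": -1},{"slide": [-0.01,-0.02,0.03],"delta_rot": [0,0,0],"fingers": -1},{"slide": [-0.02,-0.01,0.03],"delta_rot": [0,0,0],"fingers": -1}]'

```text
time_s: 32.22
tcp_pos: [0.6263, 0.075, 0.1079]
eef_rot: [169.0, 62.6, -172.6]
contact_force: [-2.1, 0.8, 0.8]
gripper_width: 0.0006
gripper_force: 1.2
```

```bash
cat > mf2.py <<'E'
from pp import *
s=r.get_state(); print(s['tcp_pos'],s['contact_force'],s['time_s'],'gap0 tcp',PP(0,0))
i,c=cap('side'); g=cv2.cvtColor(i,cv2.COLOR_BGR2HSV).astype(int)
def end(v): # runs of brown end-face (hue<=17, 105<val<145)
    ok=(g[v,:,0]<=17)&(g[v,:,2]>106)&(g[v,:,2]<140); u=np.flatnonzero(ok[244:325])+244
    return [(int(a[0]),int(a[-1])) for a in np.split(u,np.flatnonzero(np.diff(u)>2)+1) if len(a)>5]
for v in range(270,304,6): print(v,end(v))
# bottom of the carton's end: last brown row per column
ref=proj(c,[M-U_*(gp+d)+V_*.095+np.array([0,0,z]) for gp in(0,.005,.010) for z in(.205,.075) for d in(0,.044)]).round(1); print(ref.tolist())
E
python3 mf2.py
```

```text
[0.626 0.075 0.108] [-2.075  0.792  0.837] 32.225 gap0 tcp [0.639 0.073 0.106]
270 [(253, 271), (280, 298)]
276 [(252, 271), (280, 298)]
282 [(253, 272), (280, 298)]
288 [(254, 272), (281, 298)]
294 [(255, 273), (281, 298)]
300 [(255, 273), (281, 298)]
[[271.4, 265.0], [291.5, 262.7], [273.9, 306.5], [292.7, 304.1], [273.7, 264.8], [293.8, 262.4], [276.1, 306.3], [294.8, 303.9], [276.0, 264.5], [296.0, 262.2], [278.2, 306.0], [296.9, 303.6]]
```

play_rows --rows '[{"slide": [-0.01,-0.02,0.03],"delta_rot": [0,0,0],"fingers": -1},{"slide": [-0.02,-0.01,0.03],"delta_rot": [0,0,0],"fingers": -1},{"slide": [0,-0.01,0.01],"delta_rot": [0,0,0],"fingers": -1}]'

```text
time_s: 32.65
tcp_pos: [0.6392, 0.0729, 0.1069]
eef_rot: [169.0, 62.6, -172.6]
contact_force: [-3.5, 1.9, 2.0]
gripper_width: 0.0002
gripper_force: 1.8
```

```bash
python3 mf2.py
```

```text
[0.639 0.073 0.107] [-3.536  1.861  1.977] 32.65 gap0 tcp [0.639 0.073 0.106]
270 [(253, 292)]
276 [(253, 292)]
282 [(253, 292)]
288 [(254, 292)]
294 [(255, 292)]
300 [(255, 292)]
[[271.4, 265.0], [291.5, 262.7], [273.9, 306.5], [292.7, 304.1], [273.7, 264.8], [293.8, 262.4], [276.1, 306.3], [294.8, 303.9], [276.0, 264.5], [296.0, 262.2], [278.2, 306.0], [296.9, 303.6]]
```

play_rows --rows '[{"slide": [-0.01,0,0.01],"delta_rot": [0,0,0],"fingers": -1},{"slide": [0,-0.01,0.01],"delta_rot": [0,0,0],"fingers": -1},{"slide": [0,0,0],"delta_rot": [0,0,0],"fingers": -1}]'

```text
time_s: 33.08
tcp_pos: [0.6423, 0.0725, 0.1067]
eef_rot: [169.0, 62.6, -172.6]
contact_force: [-3.0, 0.6, 2.2]
gripper_width: 0.0006
gripper_force: 1.5
```

```bash
python3 mf2.py | head -4
```

```text
[0.642 0.073 0.107] [-2.982  0.587  2.205] 33.075 gap0 tcp [0.639 0.073 0.106]
270 [(251, 291)]
276 [(252, 291)]
282 [(253, 291)]
```

play_rows --rows '[{"slide": [0.02,0,-0.06],"delta_rot": [0,0,0],"fingers": -1},{"slide": [0.03,0,-0.1],"delta_rot": [0,0,0],"fingers": -1},{"slide": [0,0,-0.15],"delta_rot": [0,0,0],"fingers": -1},{"slide": [-0.05,0,-0.15],"delta_rot": [0,0,0],"fingers": -1},{"slide": [0,0,0],"delta_rot": [0,0,0],"fingers": -1}]'

```text
time_s: 33.75
tcp_pos: [0.5837, 0.051, 0.1395]
eef_rot: [169.3, 62.8, -172.4]
contact_force: [0.8, -0.6, -0.2]
gripper_width: 0.0003
gripper_force: 0.0
```

```bash
python3 mf2.py | head -8; python3 - <<'E'
from pp import *
i,c=cap('top','t9'); i0,_=load('top0')
g=cv2.cvtColor(i,cv2.COLOR_BGR2HSV).astype(int); g0=cv2.cvtColor(i0,cv2.COLOR_BGR2HSV).astype(int)
ex=lambda gap:proj(c,[M-U_*(gap+d)+V_*s+np.array([0,0,.205]) for d in(0,.044) for s in(.095,-.095)]).round(1).tolist()
print('match',ex(-.044),'carton',ex(0))
for u in range(238,316,9): print(u,' '.join('%d/%d'%(g[v,u,0],g[v,u,2]) for v in range(172,216,2)),'| was',' '.join('%d'%g0[v,u,2] for v in range(172,198,2)))
for v in(188,194,200,205): print(v,' '.join('%d/%d'%(g[v,u,0],g[v,u,2]) for u in list(range(228,244,2))+list(range(300,320,2))))
# jar lids in the tray, bystanders
d=cv2.absdiff(cv2.GaussianBlur(i,(5,5),0),cv2.GaussianBlur(i0,(5,5),0)).max(2)
for n,(u,v) in dict(jb=(144,222),jc=(177,224),tall=(372,185),spray=(472,235),tinA=(467,265),tinB=(462,310)).items(): print(n,d[v-8:v+9,u-8:u+9].mean().round(1))
print('jar expect',proj(c,[[.4914,.376,.116]]))
E
```

```text
[0.584 0.051 0.14 ] [ 0.823 -0.602 -0.17 ] 33.75 gap0 tcp [0.639 0.073 0.106]
270 [(251, 290)]
276 [(252, 290)]
282 [(253, 290)]
288 [(253, 291)]
294 [(255, 291)]
300 [(255, 291)]
[[271.4, 265.0], [291.5, 262.7], [273.9, 306.5], [292.7, 304.1], [273.7, 264.8], [293.8, 262.4], [276.1, 306.3], [294.8, 303.9], [276.0, 264.5], [296.0, 262.2], [278.2, 306.0], [296.9, 303.6]]
match [[235.3, 171.1], [308.6, 176.6], [233.6, 187.8], [307.2, 193.3]] carton [[233.6, 187.8], [307.2, 193.3], [231.9, 204.6], [305.8, 210.2]]
238 20/189 20/190 19/189 19/186 19/189 19/189 19/191 20/186 19/178 18/191 18/190 18/191 18/188 18/188 16/188 17/189 18/174 14/84 17/80 25/120 26/178 24/189 | was 180 182 178 181 180 178 183 185 124 71 76 119 173
247 19/183 18/186 18/186 18/188 17/189 17/188 17/189 19/191 18/164 17/176 18/191 17/192 16/192 17/191 17/189 17/190 16/192 17/129 23/94 24/88 22/93 29/170 | was 178 182 179 180 186 184 182 181 171 98 90 92 84
256 19/180 19/186 18/189 19/188 18/187 17/190 19/186 19/190 20/179 16/149 16/188 16/191 17/191 17/192 16/190 17/192 17/189 18/173 15/92 27/56 14/72 26/119 | was 17
[... 1215 characters left out ...]
135 18/140 20/150 19/145 19/140 21/156 23/163 | was 180 180 174 152 153 141 61 61 124 130 130 132 142
188 22/185 21/189 22/180 20/146 18/175 19/178 19/164 18/158 18/186 17/192 17/188 16/168 19/104 21/128 21/139 26/165 27/153 26/150
194 23/192 22/189 22/190 20/188 18/191 18/191 18/189 18/190 21/87 15/82 15/99 18/90 18/111 19/133 21/153 22/182 24/188 23/188
200 21/188 22/192 20/189 18/189 17/189 16/188 16/191 17/193 17/188 17/191 17/190 17/192 18/145 19/131 19/134 23/164 23/193 22/191
205 22/184 22/191 22/183 18/144 18/116 18/128 17/134 16/148 18/189 19/190 19/189 19/182 18/102 20/144 22/158 30/187 30/190 30/191
jb 7.8
jc 4.1
tall 8.1
spray 6.1
tinA 8.1
tinB 70.8
jar expect [[153.141 271.901]]
```

The top view gives the carton's front edge about 2.7° off parallel, a mid gap of about 4 mm, and sideways within about 3 mm, all inside tolerance. I'll check the tin and jar against earlier frames, then hand in.

```bash
python3 - <<'E'
from pp import *
a,_=load('t3'); b,c=load('t9'); d=cv2.absdiff(cv2.GaussianBlur(a,(5,5),0),cv2.GaussianBlur(b,(5,5),0)).max(2)
for n,(u,v) in dict(jar=(153,272),tinA=(467,265),tinB=(462,310),spray=(472,235),tall=(372,185),jb=(144,222),jc=(177,224)).items(): print(n,d[v-8:v+9,u-8:u+9].mean().round(1))
print(b[268:276:2,149:158:2].mean(2).astype(int).tolist(), r.get_state()['contact_force'],r.get_state()['time_s'])
E
```

```text
jar 33.2
tinA 12.4
tinB 12.9
spray 9.3
tall 12.6
jb 35.1
jc 30.8
[[80, 81, 80, 84, 82], [80, 83, 82, 79, 83], [83, 78, 80, 82, 81], [78, 81, 83, 82, 86]] [-1.002 -0.017  0.555] 33.85
```

```bash
python3 -c "
from plant import r
print(r.close_job())"
```

```text
the job is handed in; nothing more can be done
None
```

The job is handed in at about 34 s. The jar is in the tray, released, and the carton stands in front of the match with a gap of about 4 mm, about 3° off parallel and within about 3 mm sideways by the last top view; the hand-in returned no verdict.

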